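Lock the swing gate of an inspection fixture with its R-clip

ROBOT

A 6-joint arm with a two-finger parallel gripper is mounted at the origin on a cart in front of the work surface, level with it; the furniture and walls round the work are solid. World frame = base frame: x ahead of the robot, y to its left, z up, the work surface at z = 0. Lengths are in m, angles in degrees, forces in N, time in s.
With the tool pointing down it reaches from about 0.35 to 0.875 m from the base axis. Payload 4.2 kg.
Tool frame: the origin (TCP) lies at the very end of the fingers, on their centre line; the grasp point (between the pads) lies 19 mm behind it; z points along the fingers, x is the direction in which the jaws open and shut, and the axes are right-handed (so a half turn about z gives the same grasp; the last joint's range is limited). The gripper opens to 87 mm and grips with 3 to 60 N. Pads are 19 mm wide; open, the fingers measure 117 mm over their backs; the gripper's body (75 mm by 190 mm) begins 51 mm behind the grasp point.
Start: joints at [79.79, 22.042, 0.453, 0, -68.411, -14.817], TCP at [0.264, 0.566, 0.197] pointing down, gripper open.
Joint ranges: [-179.83, 179.83], [-69.29, 118.12], [-61.27, 80.66], [-181.25, 117.63], [-171.15, -9.14], [-177.46, 177.46]. Speed limits (degrees/s): [159.86, 159.86, 180, 180, 180, 180].

INTERFACE

Orientations are given as a 3x3 rotation matrix whose columns are the frame's x, y, z axes.
In Python, from station import r gives the robot as it stands.
- The arm moves only by the tool move_arm, never from a script. Its argument "series" is a list that holds one entry, the list of rows, each a list of 7 numbers: the shift along the tool's x, y, z in cm, then the turn, a rotation vector about the tool's x, y, z in degrees, then the opening, from -1 (shut) to 1 (fully open). In form: [[[dx, dy, dz, wx, wy, wz, fingers], ...]]. A call has 1 to 12 rows; each row shifts and turns the commanded pose from where the row before left it, along the tool's axes as they then stand; what a row does not reach is not made up. A row lasts 1/8 s, in which the tool goes at most 62.5 mm and 10.7 degrees, less where a joint would pass 70% of its speed; a pose out of reach is approached as far as the arm can. A call is refused whole if a number of a shift passes 6.25 or a number of a turn 10.7, either way. A call with a gripper value outside its range is refused whole. The fingers move at their own pace and stop on an object; the grip force is fixed at half the most. Time passes only in rows, so rows that do not move let the fingers close. It gives the time, the measured TCP pose, the force and the opening at its end, in the units of the state.
- r.sense(): the state, without advancing time (a new reading comes with each control period).
- r.capture(name): name is "scene" or "top"; returns a dict with "color" (420x560x3 uint8, blue, green, red), "fx", "fy", "cx", "cy" (pixels), "rvec" (rotation vector, rad) and "tvec" (3), from world to camera coordinates, as OpenCV has them. Camera axes: x right, y down, z forward; pixel columns grow to the right and rows downward; lengths in m; the calibration is good to about 2 mm. A picture is of the moment at which its call begins. There is no depth.
- r.finish_job(): hands the job in, once; it reports no verdict.
The state is a dict: "time_s": time; "joints": joint angles; "joint_velocities": joint speeds; "effort": joint torques, N m; "tcp_pos": TCP position; "ee_rot": TCP orientation; "wrist_force": force on the tool from outside, world axes, zero at the start; "moment": the same for the moment, N m; "gripper_width": opening from 0.0 (shut) to 1.0 (fully open).
Only numpy, scipy, OpenCV 4.12 (cv2) and the standard library are available. Lean on these libraries where they do the work, as an engineer would, in place of code of your own. Each camera call takes 0.05 s, during which the arm holds its last target.

TASK

Swing the open gate of the inspection fixture gently down over the flange until it is fully shut. Then take the R-clip by its red grip, find out which way the cross hole of the upright stud points, feed the clip's straight leg through it and push on, without ramming it or forcing it sideways, until the wavy leg snaps past the stud and the clip's nose sits home on the stud; let go of it there. Leave the ring gauge, the glass dish and the gauge block where they are.

Things in the scene. Friction and masses are not known exactly. Their poses are not given: they have to be found in the camera images.
- fixture: Inspection fixture fixed to the desk: aluminium plate 170 x 100 x 14 mm with a brass-coloured flange in its nest. Origin: centre of the plate's underside, on the desk. x runs along the plate from the stud (at x = -55 mm) to the gate's hinge (at x = +62 mm), z up.
- stud_hole (a point): Centre of the stud's cross hole, on the stud's axis, 52 mm above the desk. Steel stud 18 mm thick, top 67 mm above the desk. Axes: the fixture's, NOT the hole's: the stud is screwed in tight and its level through hole points up to 0.6 rad to either side of the fixture's x; a screwdriver slot across its top is parallel to the hole. Hole 6 mm wide, 7 mm high, 9.4 mm at its chamfered mouths.
- gate (a joint): Angle of the swing gate about its hinge, which runs along the fixture's y at x = +62 mm, 44 mm above the desk: 0 = shut (level, resting on the block round the stud), 0.85 to 1.2 rad at the start, growing as it opens upward. The hinge is stiff: the gate stays where it is left; about 2 N on the tab moves it.
- gate_tab (a point): Point on the upper face of the gate's lift tab, mid-width, 154 mm from the hinge line and 4 mm above the plane through it; with the gate shut it is level, 48 mm above the desk, 37 mm in front of the stud's axis (fixture x = -92 mm). The gate is a dark steel strap 36 mm wide, 8 mm thick, with a slot that drops round the stud; the tab is 30 mm wide, 25 mm long and ends 11 mm past this point.
- clip: R-clip (hitch pin clip) of 4.5 mm wire, lying flat: red grip 34 x 26 x 18 mm, wire loop 10 mm behind it. Origin: underside, middle of the grip's front face. x points along the legs to their tips. The straight leg lies on the middle line and ends at x = 58 mm; the wavy leg lies on the +y side, springs outward, and ends at x = 45 mm, y = 16 mm.
- clip_grip (a point): Centre of the clip's red grip, 9 mm above its underside; 26 mm wide along the clip's y, 34 mm long along x. Its axes are the clip's. The straight leg's axis lies 6.75 mm below this point and runs from 17 to 75 mm ahead of it (+x).
- clip_seat (a point): Point on the axis of the straight leg, 39 mm ahead of clip_grip and 6.75 mm lower: it lies at stud_hole when the clip is home and the wavy leg hugs the stud. The wavy leg begins to press when it is 20 mm short, its bulge passes the stud's widest part about 10 mm short at 4 to 8 N of push, then the leg pulls itself on; home, the nose stands firm on the stud.
- clip_leg (a joint): Spread of the wavy leg: 0 = relaxed, about 0.1 rad as its bulge rides over the widest part of the stud, under 0.02 when home. A spring closes it.
- ring_gauge: Bystander: knurled steel ring gauge, 46 mm across, 16 mm high, loose beside the fixture. Origin: centre of its underside.
- sample_dish: Bystander: covered round glass dish, 64 mm across, 14 mm high, loose beside the fixture. Origin: centre of its underside.
- gauge_block: Bystander: steel gauge block 9 x 35 x 20 mm standing loose on the other side of the fixture. Origin: centre of its underside.
- clip_nose: Red moulded nose at the front of the grip, round the root of the straight leg: 12.6 mm long, 10.5 mm wide, 12.5 mm high; its flat front face is the stop that meets the stud when the clip is home.
Not all that is in view belongs to the job. What is shaped like the clip but blue is not meant.

How it is judged (in metres and radians):
On the way, in this order (a step that is already met when the one before it is completed fails the run):
1. the gate is shut (value of joint gate below 0.05 rad), for 0.2 s.
2. the clip is through the stud and snapped home (distance between clip_seat and stud_hole below 0.003 m and value of joint clip_leg below 0.045 rad), for 0.2 s.
At the end, for the whole second after the job is handed in: The gate is shut (joint below 0.05 rad); the clip's straight leg is through the stud's cross hole and the clip is home, clip_seat within 3 mm of stud_hole, its wavy leg closed again behind the bulge (below 0.045 rad); the clip is let go and at rest (all of step 2 and value of joint gate below 0.05 rad and linear speed of clip below 0.02 m/s); the robot touches nothing.
It fails at once if the clip is forced on the stud (contact force between clip and fixture above 30 N).
It fails at once if the clip is rammed against the stud (contact force between clip_nose and fixture above 20 N).
It fails at once if the gate is forced down (contact force between the fingers and gate above 60 N).
It fails at once if the ring gauge, the glass dish or the gauge block is moved by more than 20 mm (distance of any of ring_gauge, sample_dish, gauge_block from where it was at the start of the episode above 0.02 m).
It also fails if it takes over 64 s, if anything falls off the work surface, if the arm or the gripper's body presses on something with over 40 N, if the wrist force passes 120 N, or if a joint passes its speed limit or range.

## Working session

There is one attempt and no reset: what is moved stays moved. The work goes in short steps, Python scripts to look and compute and a tool call to move; the robot and the scene stay as the last step left them, time stands still between calls to the robot, and variables do not carry over. Pictures are saved under pics/ and viewed, and the job is handed in when it is done.

Besides the shell and the picture viewer there is one more tool, called after "Request:" as name(argument=value, ...) on one line, values as JSON. move_arm: Moves the arm, as the interface text tells. Its arguments: {"type":"object","properties":{"series":{"type":"array","items":{"type":"array","items":{"type":"array","items":{"type":"number"}}}}},"required":["series"]}

```bash
ls; mkdir -p pics; python3 - <<'E'
from station import r
import cv2
s=r.sense(); print({k:s[k] for k in ('time_s','tcp_pos','ee_rot','gripper_width','wrist_force')})
for n in ("scene","top"):
    c=r.capture(n); cv2.imwrite(f"pics/{n}0.png",c["color"]); print(n,[c[k] for k in ("fx","fy","cx","cy","rvec","tvec")])
E
```

```text
pics
{'time_s': 0.0, 'tcp_pos': array([0.26411313, 0.56569584, 0.19614384]), 'ee_rot': array([[-4.23254102e-01, -9.06010593e-01, -8.77977066e-04],
       [-9.06008306e-01,  4.23255007e-01, -2.03679120e-03],
       [ 2.21696259e-03, -6.66257154e-05, -9.99997540e-01]]), 'gripper_width': 1.004111384288629, 'wrist_force': array([-0.13897729,  0.12540079, -0.23189203])}
scene [459.3738502006721, 459.3738502006721, 285.3075812293659, 212.23765997356833, array([ 0.83667162, -2.2828295 ,  1.33528479]), array([0.33553321, 0.29949782, 0.54319654])]
top [463.6706416793923, 463.6706416793923, 268.1514094926603, 210.08075204702294, array([ 2.16690931, -2.22179758,  0.13023255]), array([-0.15594916,  0.59373069,  0.94463451])]
```

View pics/scene0.png

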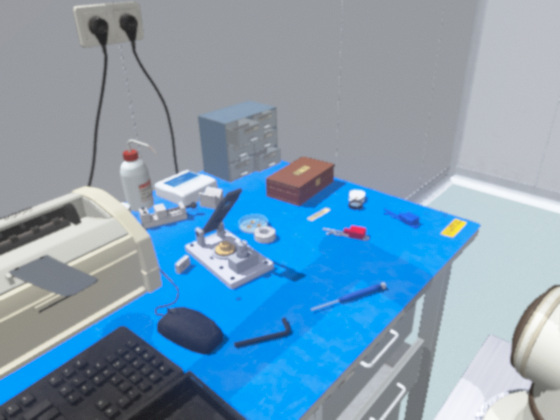

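View pics/top0.png

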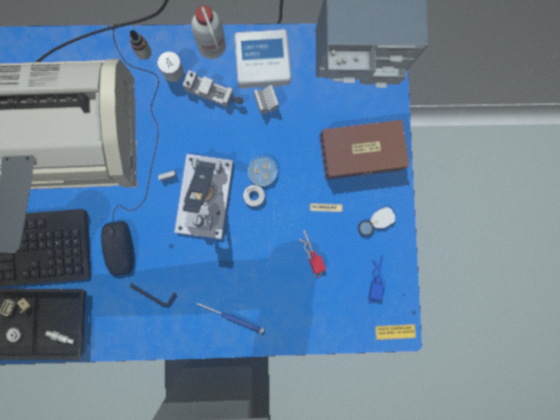

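The scene view shows the fixture at about (230,255) with its gate up, and the red clip at (350,232). The top view shows the fixture at (204,196), the red clip at (316,260), and the blue lookalike at (377,288), which isn't the one meant. I'll enlarge both.

```bash
cat > h.py <<'E'
import numpy as np, cv2
from station import r
def cam(n):
    c=r.capture(n); K=np.array([[c["fx"],0,c["cx"]],[0,c["fy"],c["cy"]],[0,0,1.]])
    R=cv2.Rodrigues(np.array(c["rvec"]))[0]; t=np.array(c["tvec"]).ravel()
    return dict(im=c["color"],K=K,R=R,t=t,C=-R.T@t,rv=np.array(c["rvec"],float),n=n)
def ray(c,p):
    d=c["R"].T@np.linalg.inv(c["K"])@np.array([p[0],p[1],1.]); return d/np.linalg.norm(d)
def onz(c,p,z):
    d=ray(c,p); return c["C"]+d*(z-c["C"][2])/d[2]
def proj(c,P):
    return cv2.projectPoints(np.atleast_2d(np.array(P,float)),c["rv"],c["t"],c["K"],None)[0][:,0]
def tri(c1,p1,c2,p2):
    d1,d2=ray(c1,p1),ray(c2,p2)
    s=np.linalg.lstsq(np.c_[d1,-d2],c2["C"]-c1["C"],rcond=None)[0]
    a,b=c1["C"]+s[0]*d1,c2["C"]+s[1]*d2
    return (a+b)/2,np.linalg.norm(a-b)
def crop(c,x0,y0,x1,y1,k,name):
    cv2.imwrite(name,cv2.resize(c["im"][y0:y1,x0:x1],None,fx=k,fy=k,interpolation=cv2.INTER_CUBIC))
E
python3 - <<'E'
from h import *
s=cam("scene");t=cam("top")
print(s["C"],t["C"],proj(t,[[.264,.566,.197],[0,0,0]]),proj(s,[[.264,.566,.197],[0,0,0]]))
crop(s,165,180,285,290,6,"pics/s1.png"); crop(t,150,145,290,250,5.5,"pics/t1.png")
crop(t,290,220,400,310,7,"pics/t2.png"); crop(s,310,200,430,250,6.5,"pics/s2.png")
E
```

```text
[0.03280134 0.46352283 0.53048526] [ 0.50821202 -0.13641048  0.99613421] [[-177.78778108  412.32961152]
 [ 191.60429617  501.51144606]] [[-192.62894143  735.0415322 ]
 [ 569.06340659  465.51884883]]
```

View pics/s1.png

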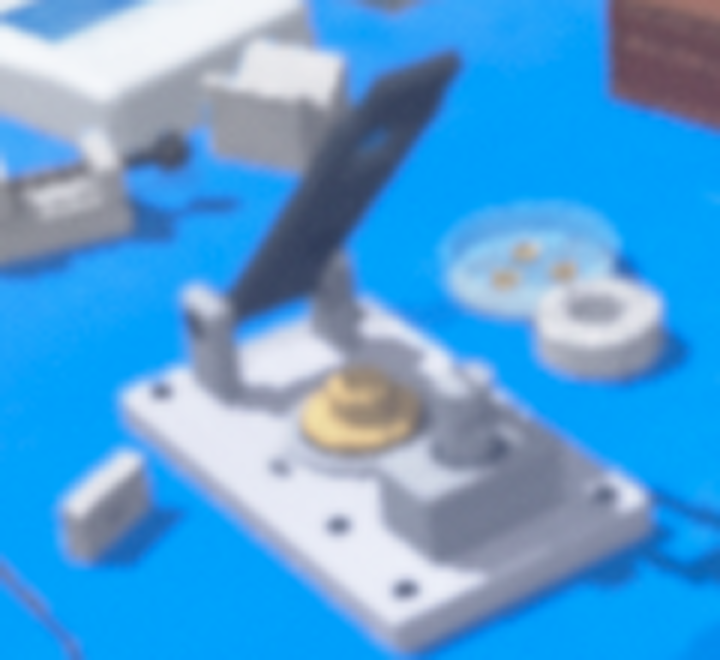

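View pics/t1.png

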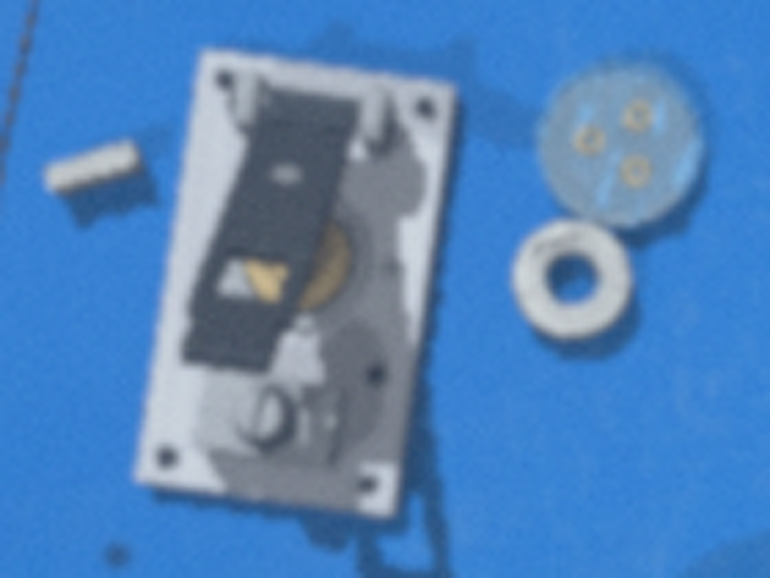

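View pics/t2.png

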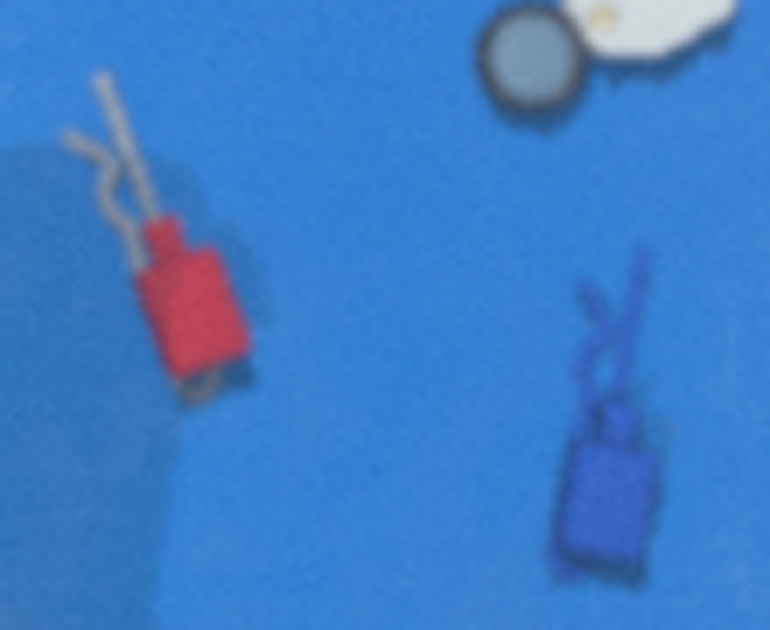

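View pics/s2.png

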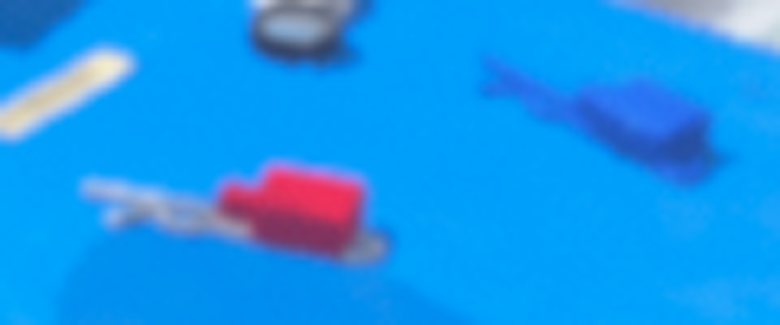

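The red clip at (316,260) in the top view, with steel legs and a wavy leg on the left, is the one meant. The blue one at (377,288) is the decoy. Next I'll measure the plate, gate tab, stud slot and clip, averaging a few frames to cut the noise.

```bash
cat >> h.py <<'E'
def avg(n,k=8):
    c=cam(n); a=c["im"].astype(float)
    for _ in range(k-1): a+=r.capture(n)["color"]
    c["im"]=(a/k).astype(np.uint8); return c
E
python3 - <<'E'
from h import *
import pickle
s=avg("scene");t=avg("top"); pickle.dump((s,t),open("im0.pkl","wb"))
crop(t,180,205,225,235,16,"pics/t3.png"); crop(s,222,232,262,262,18,"pics/s3.png")
# plate
im=t["im"]; hsv=cv2.cvtColor(im,cv2.COLOR_BGR2HSV)
m=((hsv[...,1]<110)|(hsv[...,0]<80)).astype(np.uint8)
m[:, :172]=0; m[:,240:]=0; m[:145]=0; m[248:]=0
cs,_=cv2.findContours(m,cv2.RETR_EXTERNAL,cv2.CHAIN_APPROX_NONE)
c=max(cs,key=cv2.contourArea); print(cv2.contourArea(c),cv2.boundingRect(c))
P=np.array([onz(t,p[0],.014)[:2] for p in c]).astype(np.float32)
rc=cv2.minAreaRect(P*1000); print(rc); print(cv2.boxPoints(rc))
# clip red
h=hsv
red=(((h[...,0]<10)|(h[...,0]>170))&(h[...,1]>120)).astype(np.uint8); red[:,:290]=0;red[:,340:]=0;red[:240]=0;red[285:]=0
cs,_=cv2.findContours(red,cv2.RETR_EXTERNAL,cv2.CHAIN_APPROX_NONE); c=max(cs,key=cv2.contourArea)
P=np.array([onz(t,p[0],.018)[:2] for p in c]).astype(np.float32)
print("clip",cv2.minAreaRect(P*1000), cv2.boundingRect(c))
E
```

```text
3751.0 (174, 154, 59, 85)
((624.2955322265625, -35.29643249511719), (102.40766906738281, 171.82911682128906), 80.75284576416016)
[[531.26935  -72.02892 ]
 [700.8654   -99.640755]
 [717.3217     1.436058]
 [547.72565   29.04789 ]]
clip ((479.65045166015625, -269.47271728515625), (43.0657844543457, 21.562175750732422), 18.735004425048828) (311, 252, 14, 21)
```

View pics/t3.png

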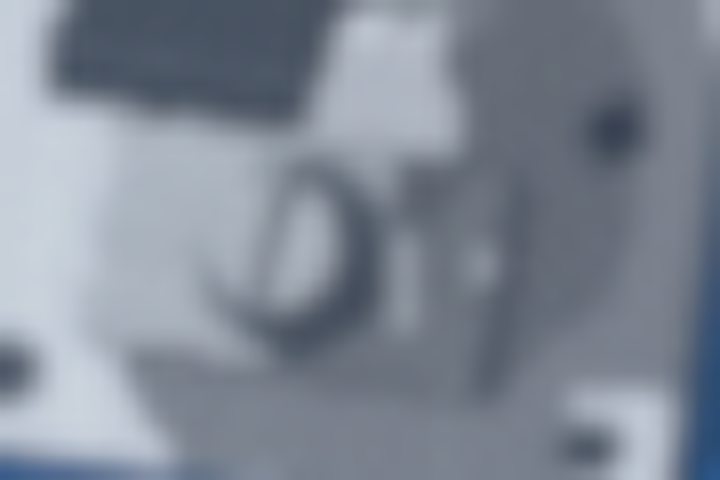

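View pics/s3.png

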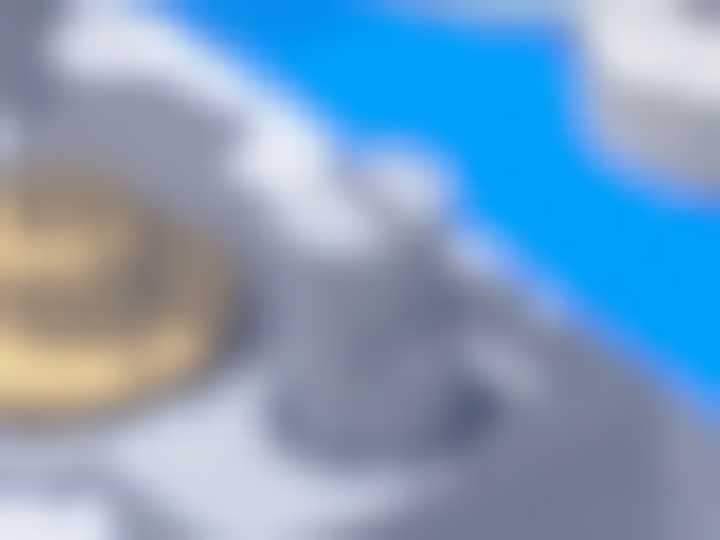

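```bash
python3 - <<'E'
from h import *
import pickle
s,t=pickle.load(open("im0.pkl","rb"))
S=[.5702,-.0261]
print(proj(t,[S+[.067],S+[.052],S+[.04]]),proj(s,[S+[.067],S+[.052],S+[.04]]))
def z(c,x0,y0,x1,y1,k,name,lo,hi):
    g=cv2.cvtColor(c["im"],cv2.COLOR_BGR2GRAY)[y0:y1,x0:x1].astype(float)
    g=np.clip((g-lo)/(hi-lo)*255,0,255).astype(np.uint8)
    cv2.imwrite(name,cv2.resize(g,None,fx=k,fy=k,interpolation=cv2.INTER_LANCZOS4))
z(t,186,209,212,231,25,"pics/t4.png",90,190)
z(s,228,232,256,262,20,"pics/s4.png",90,230)
g=cv2.cvtColor(t["im"],cv2.COLOR_BGR2GRAY); print("cols190-208 rows212-229"); print(g[212:229,190:208])
g=cv2.cvtColor(s["im"],cv2.COLOR_BGR2GRAY); print("cols232-252 rows236-260"); print(g[236:260,232:252])
E
```

```text
[[196.74181858 219.81427743]
 [197.62947264 220.28480141]
 [198.31957018 220.65060545]] [[242.27781309 242.35389675]
 [242.76133138 249.0738129 ]
 [243.14231954 254.36876988]]
cols190-208 rows212-229
[[140 142 135 124 116 110 104 102 116 146 172 179 179 179 180 181 181 175]
 [174 173 168 162 156 150 143 140 145 157 168 171 172 172 173 175 174 171]
 [181 181 180 179 176 172 161 154 149 146 148 154 160 163 158 152 151 148]
 [180 180 181 180 179 171 159 145 128 121 123 134 148 154 143 122 115 116]
 [179 180 179 179 178 172 160 141 128 125 113 112 127 142 135 110 100 102]
 [178 178 178 177 179 175 161 140 144 149 128 103 106 122 124 106  99 102]
 [178 177 177 176 177 173 157 141 160 167 144 105  91 104 113 107 103 106]
 [177 176 174 176 177 170 152 147 168 173 152 109  87  97 117 123 113 111]
 [176 172 169 173 175 165 148 152 173 173 153 111  85  95 126 139 122 114]
 [176 173 164 166 172 161 146 158 173 168 145 105  82  95 129 144 125 115]
 [179 174 160 153 163 154 143 161 169 157 128  93  79  95 129 143 125 114]
 [179 174 161 144 143 140 138 153 151 130 103  82  78  96 130 144 126 115]

[... 1740 characters left out ...]
 149 155
  151 140]
 [146 131 133 146 154 152 150 145 139 132 128 129 133 133 127 126 140 155
  158 151]
 [145 151 166 176 170 152 144 143 140 135 133 132 132 129 121 111 115 132
  149 151]
 [174 184 195 194 173 145 138 141 138 135 134 133 130 125 115 102  98 112
  131 138]
 [203 207 210 201 176 145 134 138 137 134 133 132 127 120 109  99  99 112
  126 131]
 [215 215 214 207 189 159 142 137 133 130 130 128 123 117 110 105 111 121
  127 128]
 [216 215 214 211 201 184 166 153 143 138 138 138 133 128 126 122 122 125
  126 126]
 [214 215 214 213 210 204 195 184 174 167 166 163 155 146 142 133 126 125
  125 123]
 [210 213 213 214 214 213 209 204 198 192 185 175 161 147 137 130 125 123
  123 122]]
```

View pics/t4.png

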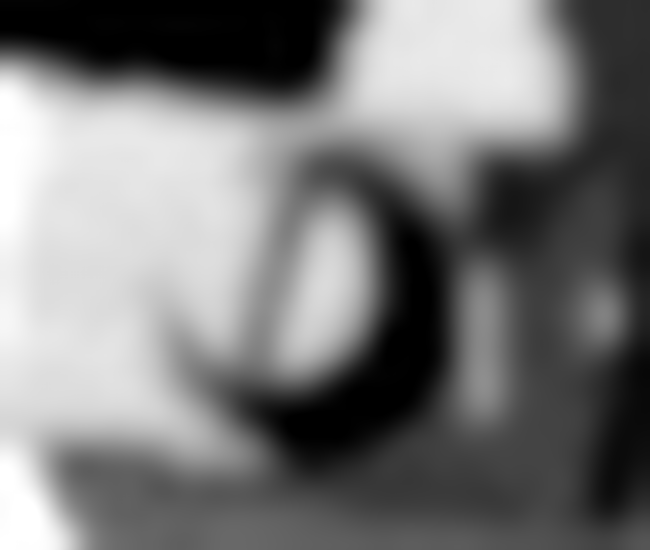

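View pics/s4.png

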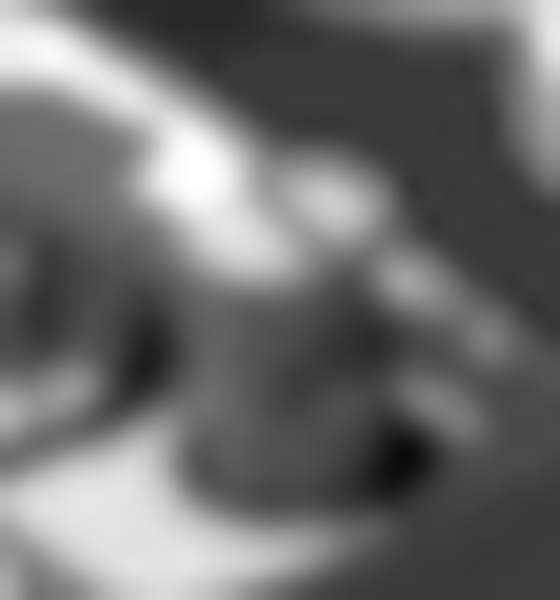

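```bash
python3 - <<'E'
from h import *
import pickle
s,t=pickle.load(open("im0.pkl","rb"))
g=cv2.cvtColor(t["im"],cv2.COLOR_BGR2GRAY).astype(float)
pts=[]
for row in range(217,223):
    c=195+np.argmin(g[row,195:199]); a,b,d=g[row,c-1],g[row,c],g[row,c+1]
    x=c+.5*(a-d)/(a-2*b+d); pts.append((x,row))
pts=np.array(pts); print(pts)
W=np.array([onz(t,p,.067)[:2] for p in pts]).astype(np.float32)
l=cv2.fitLine(W,cv2.DIST_L2,0,.01,.01).ravel(); print(l,np.degrees(np.arctan2(l[1],l[0])), W.mean(0))
# line's offset from the estimated stud centre
S=np.array([.5702,-.0261]); print("perp off mm",1e3*np.cross(l[:2],S-l[2:]))
# slot in scene
Q=[onz(s,p,.067)[:2] for p in [(241.0,240),(241.3,241),(241.9,242),(242.9,243)]]; print(np.array(Q))
a=np.degrees(np.arctan2(l[1],l[0])); 
u=np.array([np.cos(np.radians(a)),np.sin(np.radians(a))])
print(proj(s,[list(S+k*u)+[.067] for k in(-.009,0,.009)]))
# clip legs: tips in both views
print(onz(t,(290+103/7,220+75/7),.00225), onz(s,(310+85/6.5,200+187/6.5),.00225))
# gate tab end corners top: crop coords
for p in [(183,360),(270,370),(205,315),(295,325)]: print((150+p[0]/5.5,145+p[1]/5.5))
E
```

```text
[[197.34       217.        ]
 [196.95714286 218.        ]
 [196.69230769 219.        ]
 [196.30952381 220.        ]
 [196.05555556 221.        ]
 [195.87931034 222.        ]]
[ 0.9549406  -0.296797    0.5708402  -0.02570541] -17.265322 [ 0.5708402  -0.02570541]
perp off mm -0.566811563817961
[[ 0.57790688 -0.03032272]
 [ 0.57496963 -0.02823035]
 [ 0.57161912 -0.02650954]
 [ 0.5677158  -0.02527491]]
[[244.51317416 244.56009858]
 [242.27781309 242.35389675]
 [240.07720656 240.18199611]]
[ 0.54542892 -0.24910787  0.00225   ] [ 0.5460945  -0.24796628  0.00225   ]
(183.27272727272728, 210.45454545454544)
(199.0909090909091, 212.27272727272725)
(187.27272727272728, 202.27272727272728)
(203.63636363636363, 204.0909090909091)<stdin>:13: DeprecationWarning: Arrays of 2-dimensional vectors are deprecated. Use arrays of 3-dimensional vectors instead. (deprecated in NumPy 2.0)
```

```bash
python3 - <<'E'
from h import *
import pickle
s,t=pickle.load(open("im0.pkl","rb"))
S=np.array([.5702,-.0261])
for a in (-9,-13,-17,-21,-25,-30,-40):
    u=np.array([np.cos(np.radians(a)),np.sin(np.radians(a))]); print(a,proj(s,[list(S-.009*u)+[.052],list(S-.009*u)+[.067],list(S+.009*u)+[.067]]).round(1).tolist())
# silhouette of stud: 
v=np.array([.49,.54])/np.hypot(.49,.54)
print(proj(s,[list(S+k*v)+[.052] for k in(-.009,.009)]), proj(s,[list(S)+[.067]]))
g=cv2.cvtColor(s["im"],cv2.COLOR_BGR2GRAY); g=cv2.createCLAHE(3,(2,2)).apply(g[232:262,226:258]); cv2.imwrite("pics/s5.png",cv2.resize(g,None,fx=20,fy=20,interpolation=cv2.INTER_CUBIC))
E
```

```text
-9 [[245.6, 251.1], [245.1, 244.3], [239.5, 240.4]]
-13 [[245.3, 251.2], [244.8, 244.4], [239.8, 240.3]]
-17 [[245.0, 251.3], [244.5, 244.6], [240.1, 240.2]]
-21 [[244.7, 251.4], [244.2, 244.7], [240.4, 240.1]]
-25 [[244.4, 251.5], [243.9, 244.7], [240.7, 240.0]]
-30 [[244.0, 251.6], [243.5, 244.8], [241.1, 239.9]]
-40 [[243.1, 251.7], [242.7, 245.0], [241.9, 239.8]]
[[247.54995864 248.68958864]
 [237.9627739  249.45883393]] [[242.27781309 242.35389675]]
```

View pics/s5.png

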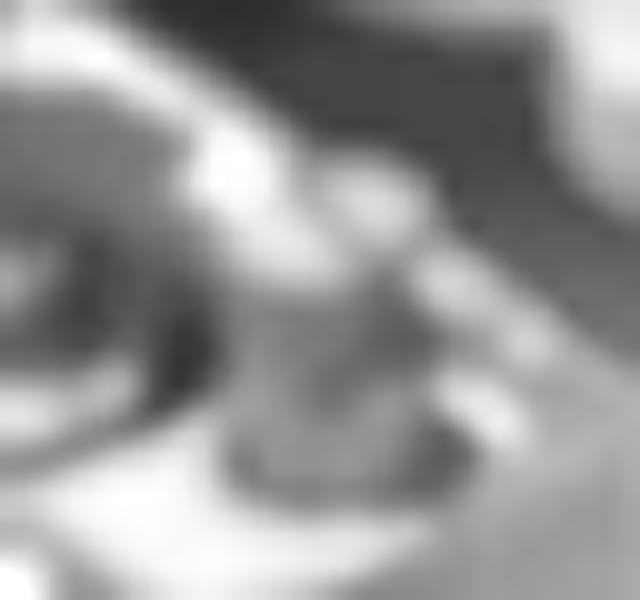

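```bash
python3 - <<'E'
from h import *
import pickle
s,t=pickle.load(open("im0.pkl","rb"))
a=np.radians(-9.25); F=np.array([[np.cos(a),-np.sin(a),0],[np.sin(a),np.cos(a),0],[0,0,1]]); O=np.array([.6245,-.0349,0])
def plane(c,p):  # intersect with fixture y=0
    d=F.T@ray(c,p); o=F.T@(c["C"]-O); return o-d*o[1]/d[1]
q=plane(t,(191.2,211.4)); print(q, np.degrees(np.arctan2(q[2]-.044,.062-q[0])), np.hypot(q[2]-.044,.062-q[0]))
for th in (0.85,.95,1.0,1.05,1.1,1.15,1.2):
    P=[]
    for h in(.004,-.004):
        for y in(-.015,.015):
            P.append(O+F@np.array([.062-.165*np.cos(th)+h*np.sin(th),y,.044+.165*np.sin(th)+h*np.cos(th)]))
    print(th,proj(t,P).round(1).tolist(),proj(s,P).round(1).tolist())
print(F@np.array([-.092,0,.048])+O)
E
```

```text
[-0.04576555  0.          0.16097639] 47.346900838191246 0.15904995456438598
0.85 [[199.0, 211.1], [182.3, 208.8], [198.9, 214.6], [182.2, 212.3]] [[242.0, 188.1], [228.0, 193.1], [244.1, 191.8], [230.1, 196.9]]
0.95 [[199.5, 203.2], [182.5, 200.9], [199.2, 207.1], [182.4, 204.8]] [[237.4, 180.7], [223.4, 185.5], [239.7, 184.2], [225.7, 189.1]]
1.0 [[199.8, 199.1], [182.7, 196.7], [199.5, 203.1], [182.5, 200.8]] [[235.1, 177.2], [221.0, 182.0], [237.4, 180.6], [223.3, 185.4]]
1.05 [[200.1, 194.8], [183.0, 192.4], [199.8, 198.9], [182.7, 196.6]] [[232.7, 173.9], [218.6, 178.6], [235.0, 177.1], [221.0, 181.9]]
1.1 [[200.5, 190.3], [183.3, 188.0], [200.1, 194.6], [183.0, 192.3]] [[230.2, 170.8], [216.2, 175.4], [232.6, 173.8], [218.6, 178.5]]
1.15 [[200.9, 185.8], [183.7, 183.4], [200.5, 190.2], [183.3, 187.8]] [[227.8, 167.8], [213.8, 172.3], [230.2, 170.7], [216.1, 175.3]]
1.2 [[201.4, 181.2], [184.1, 178.8], [200.9, 185.7], [183.7, 183.3]] [[225.3, 165.1], [211.3, 169.5], [227.7, 167.8], [213.7, 172.3]]
[ 0.53369633 -0.02011168  0.048     ]
```

The gate's tab end lies at top (191,211) and scene (241,190), which puts the gate at about 0.87 rad. The slot direction is about -17° in world, with the fixture's x at -9.25°. First I'll bring the arm round over the desk, away from the printer.

```bash
cat >> h.py <<'E'
def go(target, az=None, n=12, q=None):
    """print tool-frame shift (cm) to world target from the state now; az = wanted azimuth of tool y"""
    q=q or r.sense(); R=np.array(q["ee_rot"]); p=np.array(q["tcp_pos"])
    d=R.T@(np.array(target)-p)*100
    cur=np.degrees(np.arctan2(R[1,1],R[0,1]))
    print("pos",p.round(4),"azY",round(cur,2),"F",np.array(q["wrist_force"]).round(1),"grip",round(q["gripper_width"],3),"t",q["time_s"])
    print("tool shift cm",d.round(2),"per row",(d/n).round(3), "" if az is None else "wz total %.2f"%-(((az-cur)+180)%360-180), "tilt", (R[:,2]).round(4))
E
python3 - <<'E'
from h import *
go([.42,0,.25],170.75)
E
```

```text
pos [0.2644 0.5663 0.1973] azY 154.97 F [-0.  -0.3  0.6] grip 1.0 t 1.0
tool shift cm [ 44.73 -38.06  -5.27] per row [ 3.728 -3.171 -0.439] wz total -15.78 tilt [ 0.  0. -1.]
```

Request:
move_arm(series=[[[3.72, -3.17, -0.45, 0, 0, 0, -1], [3.72, -3.17, -0.45, 0, 0, 0, -1], [3.72, -3.17, -0.45, 0, 0, 0, -1], [3.72, -3.17, -0.45, 0, 0, 0, -1], [3.72, -3.17, -0.45, 0, 0, 0, -1], [3.72, -3.17, -0.45, 0, 0, 0, -1], [3.72, -3.17, -0.45, 0, 0, 0, -1], [3.72, -3.17, -0.45, 0, 0, 0, -1], [3.72, -3.17, -0.45, 0, 0, 0, -1], [3.72, -3.17, -0.45, 0, 0, 0, -1], [3.72, -3.17, -0.45, 0, 0, 0, -1], [3.72, -3.17, -0.45, 0, 0, 0, -1]]])

```text
time_s: 2.5
tcp_pos: [0.4204, -0.0007, 0.2518]
ee_rot: [[-0.423, -0.906, 0.001], [-0.906, 0.423, 0.0], [-0.001, -0.001, -1.0]]
wrist_force: [1.0, 0.7, 0.8]
gripper_width: 0.008
```

Request:
move_arm(series=[[[0, 0, 0, 0, 0, -7.9, -1], [0, 0, 0, 0, 0, -7.9, -1], [0, 0, 0, 0, 0, 0, -1]]])

```text
time_s: 2.88
tcp_pos: [0.4202, 0.0007, 0.2514]
ee_rot: [[-0.162, -0.987, 0.0], [-0.987, 0.162, 0.0], [-0.0, -0.0, -1.0]]
wrist_force: [0.3, -0.7, 0.4]
gripper_width: 0.007
```

```bash
python3 - <<'E'
from h import *
go([.6196,-.0341,.25],170.75,6)
a=np.radians(-9.25)
for th in np.linspace(.87,0,13):
    print(round(th,3), (62-155*np.cos(th)+4*np.sin(th)+9.5).round(1),(44+155*np.sin(th)+4*np.cos(th)).round(1))
E
```

```text
pos [0.4202 0.0007 0.2514] azY 170.65 F [ 0.3 -0.7  0.4] grip 0.007 t 2.875
tool shift cm [  0.19 -20.24   0.14] per row [ 0.032 -3.374  0.024] wz total -0.10 tilt [ 3.e-04  2.e-04 -1.e+00]
0.87 -25.4 165.1
0.798 -33.9 157.7
0.725 -41.9 149.8
0.653 -49.2 141.3
0.58 -56.0 132.3
0.508 -62.0 122.8
0.435 -67.4 112.9
0.363 -72.0 102.7
0.29 -75.9 92.2
0.218 -79.0 81.4
0.145 -81.3 70.4
0.073 -82.8 59.2
0.0 -83.5 48.0
```

Request:
move_arm(series=[[[0.03, -3.37, 0, 0, 0, 0, -1], [0.03, -3.37, 0, 0, 0, 0, -1], [0.03, -3.37, 0, 0, 0, 0, -1], [0.03, -3.37, 0, 0, 0, 0, -1], [0.03, -3.37, 0, 0, 0, 0, -1], [0.03, -3.37, 0, 0, 0, 0, -1], [0, 0, 2.5, 0, 0, 0, -1], [0, 0, 2.5, 0, 0, 0, -1], [0, 0, 2.5, 0, 0, 0, -1], [0, 0, 0, 0, 0, 0, -1]]])

```text
time_s: 4.12
tcp_pos: [0.6181, -0.0331, 0.174]
ee_rot: [[-0.162, -0.987, -0.005], [-0.987, 0.162, -0.001], [0.002, 0.005, -1.0]]
wrist_force: [0.1, -0.3, -1.2]
gripper_width: 0.005
```

```bash
python3 - <<'E'
from h import *
a=np.radians(-9.25); F=np.array([[np.cos(a),-np.sin(a),0],[np.sin(a),np.cos(a),0],[0,0,1]]); O=np.array([.6245,-.0349,0])
q=r.sense(); print((F.T@(q["tcp_pos"]-O)).round(4),q["wrist_force"].round(2))
go(O+F@np.array([-.022,0,.170]))
s=cam("scene"); crop(s,165,130,285,290,4,"pics/s6.png")
E
```

```text
[-0.0066  0.0007  0.174 ] [ 0.1  -0.27 -1.18]
pos [ 0.6181 -0.0331  0.174 ] azY 170.68 F [ 0.1 -0.3 -1.2] grip 0.005 t 4.125
tool shift cm [0.07 1.54 0.41] per row [0.006 0.128 0.034]  tilt [-5.2e-03 -7.0e-04 -1.0e+00]
```

View pics/s6.png

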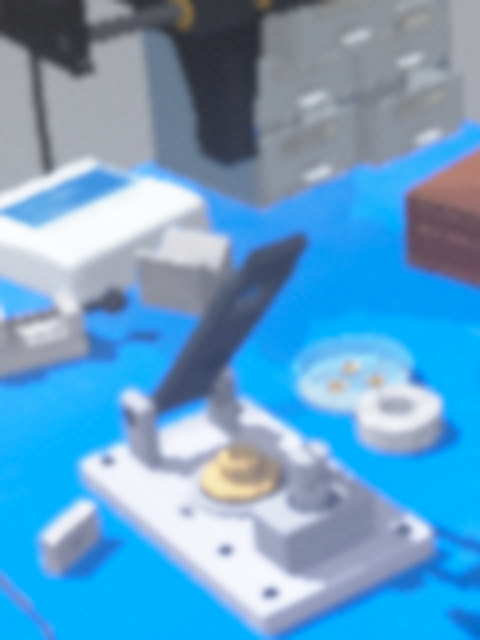

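Request:
move_arm(series=[[[0, 0.5, 0.1, 0, 0, 0, -1], [0, 0.5, 0.1, 0, 0, 0, -1], [0, 0.5, 0.2, 0, 0, 0, -1], [0, 0.35, 0.5, 0, 0, 0, -1], [0, 0.42, 0.37, 0, 0, 0, -1], [0, 0.42, 0.37, 0, 0, 0, -1]]])

```text
time_s: 4.92
tcp_pos: [0.5926, -0.029, 0.1594]
ee_rot: [[-0.16, -0.987, -0.0], [-0.987, 0.16, -0.0], [0.0, 0.0, -1.0]]
wrist_force: [0.3, -0.1, 0.4]
gripper_width: 0.007
```

```bash
cat >> h.py <<'E'
a_=np.radians(-9.25); F=np.array([[np.cos(a_),-np.sin(a_),0],[np.sin(a_),np.cos(a_),0],[0,0,1]]); O=np.array([.6245,-.0349,0])
def fx():
    q=r.sense(); print("fix mm",(F.T@(np.array(q["tcp_pos"])-O)*1e3).round(1),"F(fix)",(F.T@np.array(q["wrist_force"])).round(1),"t",q["time_s"])
E
python3 - <<'E'
from h import *
fx()
s=cam("scene"); crop(s,165,130,285,290,4,"pics/s7.png"); print(proj(s,r.sense()["tcp_pos"]))
E
```

```text
fix mm [-32.5   0.7 159.4] F(fix) [ 0.3 -0.   0.4] t 4.925
[[231.86594907 194.52645838]]
```

View pics/s7.png

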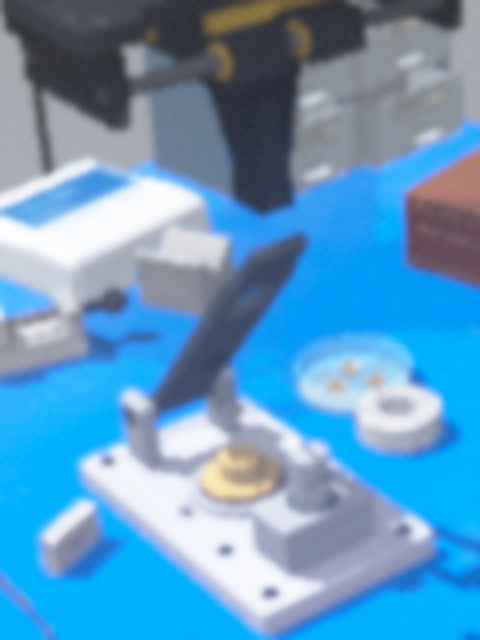

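```bash
python3 - <<'E'
from h import *
s=cam("scene");t=cam("top"); q=r.sense(); p=np.array(q["tcp_pos"]);R=np.array(q["ee_rot"])
for dz in (0,.01,.02,.03):
    print(dz,proj(s,[p+R@np.array([x,y,-dz]) for x in(-.015,.015) for y in(-.0095,.0095)]).round(1).tolist())
print(proj(t,p))
crop(s,200,110,270,200,7,"pics/s8.png")
crop(t,130,100,290,250,5,"pics/t8.png")
E
```

```text
0 [[221.6, 194.8], [227.5, 198.4], [235.4, 189.8], [241.4, 193.3]]
0.01 [[221.1, 189.7], [227.1, 193.3], [235.0, 184.9], [241.1, 188.3]]
0.02 [[220.7, 184.7], [226.6, 188.2], [234.7, 179.9], [240.7, 183.3]]
0.03 [[220.2, 179.6], [226.2, 183.0], [234.3, 174.8], [240.4, 178.1]]
[[192.02312938 204.06969935]]
```

View pics/s8.png

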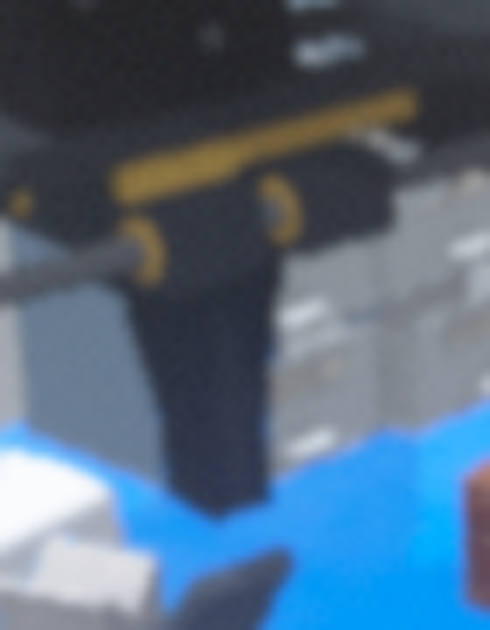

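View pics/t8.png

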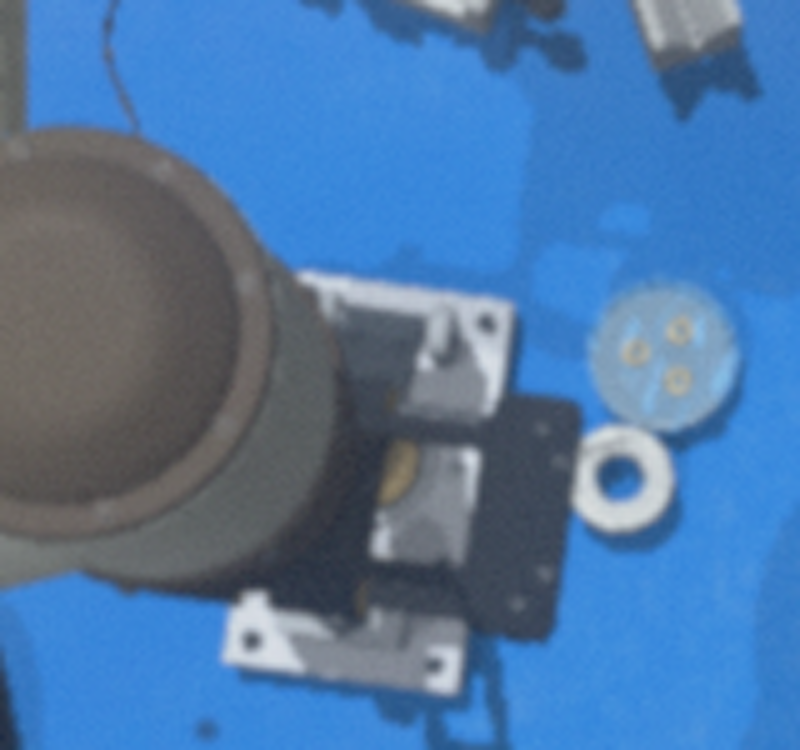

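```bash
python3 - <<'E'
from h import *
s=cam("scene");t=cam("top"); q=r.sense(); p=np.array(q["tcp_pos"]);R=np.array(q["ee_rot"])
print(q["joints"])
for dz in (.07,.1,.13):
    P=[p+R@np.array([.095,y,-dz]) for y in(-.0375,.0375)]
    print(dz,proj(t,P).round(1).tolist(),proj(s,P).round(1).tolist(), proj(s,[p+R@np.array([-.095,y,-dz]) for y in(-.0375,.0375)]).round(1).tolist())
crop(s,130,60,330,200,4,"pics/s9.png")
E
```

```text
[ 1.28162308e+01  2.06444654e+01 -7.28261059e+00  1.04215731e-02
 -6.20565907e+01  6.79574573e+01]
0.07 [[246.6, 185.3], [240.3, 229.9]] [[259.2, 139.1], [284.6, 149.8]] [[168.2, 165.7], [190.9, 180.0]]
0.1 [[246.3, 182.7], [239.8, 229.1]] [[258.5, 123.8], [284.3, 133.8]] [[165.6, 148.8], [188.6, 162.1]]
0.13 [[246.1, 179.9], [239.3, 228.3]] [[257.8, 107.9], [284.0, 117.1]] [[163.0, 131.2], [186.3, 143.4]]
```

View pics/s9.png

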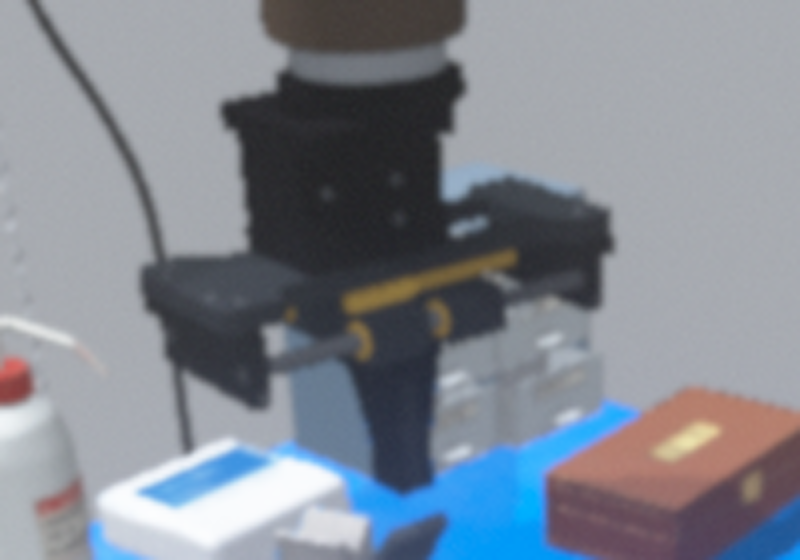

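```bash
python3 - <<'E'
from h import *
s=cam("scene");t=cam("top"); q=r.sense(); p=np.array(q["tcp_pos"]);R=np.array(q["ee_rot"])
# near corner of right end plate, upper face; far corner
for a,b in [((240.2,228),(281.5,112)),((246,182.3),(273,106))]:
    X,e=tri(t,a,s,b); print(X.round(4),e.round(4),"in tool",(R.T@(X-p)).round(4))
crop(t,200,160,260,240,8,"pics/t10.png"); crop(s,230,80,300,150,8,"pics/s10.png")
E
```

```text
[ 0.5429 -0.1167  0.2984] 0.0053 in tool [ 0.0947  0.0356 -0.1385]
[ 0.6008 -0.1367  0.2955] 0.0247 in tool [ 0.1051 -0.0248 -0.1355]
```

View pics/s10.png

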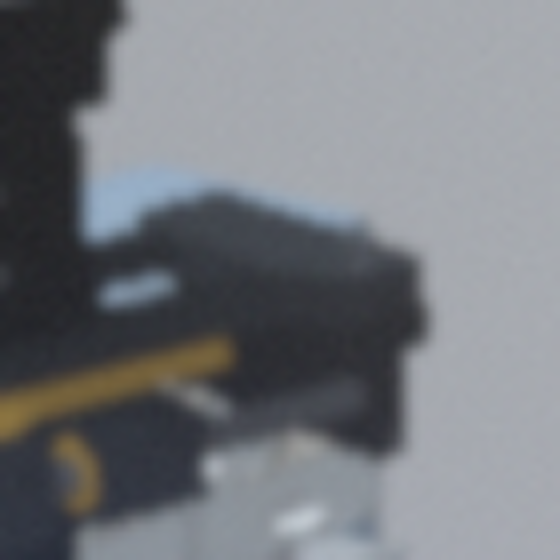

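View pics/t10.png

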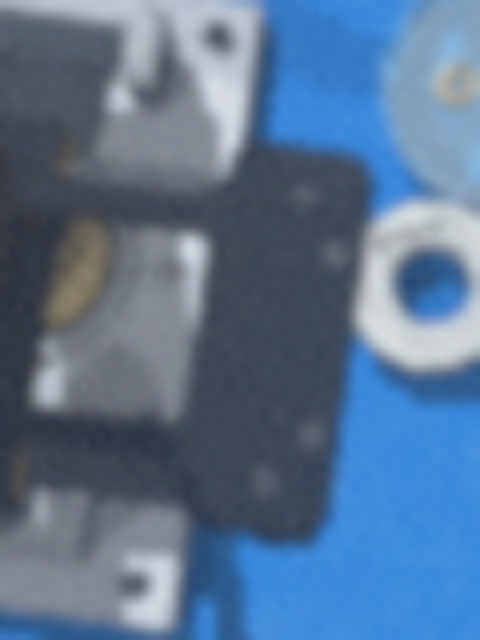

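The body's near end corner triangulates to the right place horizontally (tool x 0.095, y 0.036). In the picture, though, the finger end sits about 25 mm above the reported TCP, and I felt no contact where I expected it. So I'll back off a little and feel down onto the gate in small steps.

Request:
move_arm(series=[[[0, -0.5, 0, 0, 0, 0, -1], [0, -0.5, 0, 0, 0, 0, -1], [0, 0, 0.2, 0, 0, 0, -1], [0, 0, 0.2, 0, 0, 0, -1], [0, 0, 0.2, 0, 0, 0, -1]]])

```text
time_s: 5.9
tcp_pos: [0.6026, -0.0306, 0.1536]
ee_rot: [[-0.16, -0.987, -0.0], [-0.987, 0.16, -0.0], [0.0, 0.0, -1.0]]
wrist_force: [-0.3, 0.3, -0.0]
gripper_width: 0.004
```

```bash
python3 -c "
from h import *
fx()"
```

```text
fix mm [-22.3   0.7 153.6] F(fix) [-0.4  0.3 -0. ] t 5.9
```

Request:
move_arm(series=[[[0, 0, 0.2, 0, 0, 0, -1], [0, 0, 0.2, 0, 0, 0, -1], [0, 0, 0.2, 0, 0, 0, -1], [0, 0, 0.2, 0, 0, 0, -1]]])

```text
time_s: 6.4
tcp_pos: [0.6028, -0.0306, 0.1458]
ee_rot: [[-0.16, -0.987, 0.0], [-0.987, 0.16, -0.0], [0.0, -0.0, -1.0]]
wrist_force: [-0.2, 0.3, 0.7]
gripper_width: 0.004
```

```bash
python3 - <<'E'
from h import *
fx()
s=cam("scene"); crop(s,180,130,280,240,6,"pics/s11.png")
E
```

```text
fix mm [-22.1   0.8 145.8] F(fix) [-0.2  0.2  0.7] t 6.4
```

View pics/s11.png

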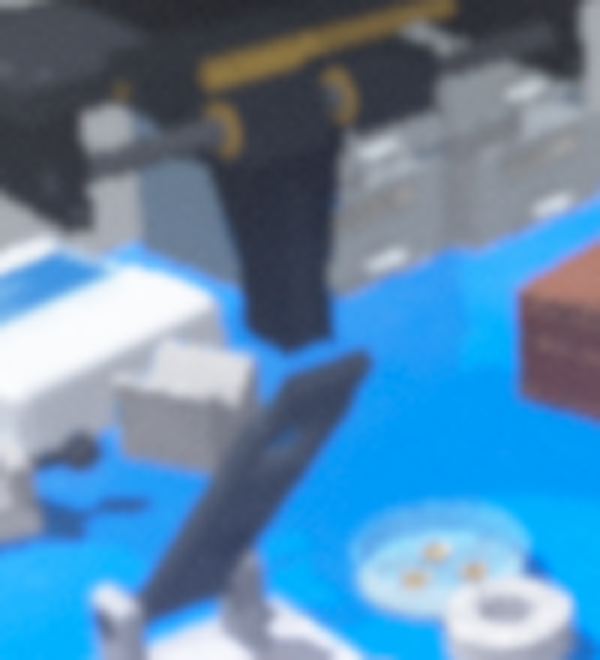

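Request:
move_arm(series=[[[0, 0, 0.2, 0, 0, 0, -1], [0, 0, 0.2, 0, 0, 0, -1], [0, 0, 0.2, 0, 0, 0, -1], [0, 0, 0.2, 0, 0, 0, -1]]])

```text
time_s: 6.95
tcp_pos: [0.6028, -0.0306, 0.1377]
ee_rot: [[-0.16, -0.987, -0.0], [-0.987, 0.16, -0.0], [0.0, -0.0, -1.0]]
wrist_force: [-0.5, -0.6, -0.1]
gripper_width: 0.006
```

```bash
python3 -c "
from h import *
fx()"
```

```text
fix mm [-22.1   0.7 137.7] F(fix) [-0.4 -0.7 -0.1] t 6.95
```

Request:
move_arm(series=[[[0, 0, 0.2, 0, 0, 0, -1], [0, 0, 0.2, 0, 0, 0, -1], [0, 0, 0.2, 0, 0, 0, -1], [0, 0, 0.2, 0, 0, 0, -1]]])

```text
time_s: 7.45
tcp_pos: [0.603, -0.0306, 0.1299]
ee_rot: [[-0.16, -0.987, 0.0], [-0.987, 0.16, -0.0], [-0.0, -0.0, -1.0]]
wrist_force: [-0.3, 0.7, 0.9]
gripper_width: 0.005
```

```bash
python3 - <<'E'
from h import *
fx()
s=cam("scene"); crop(s,180,130,280,240,6,"pics/s12.png")
E
```

```text
fix mm [-21.9   0.8 129.9] F(fix) [-0.4  0.7  0.9] t 7.45
```

View pics/s12.png

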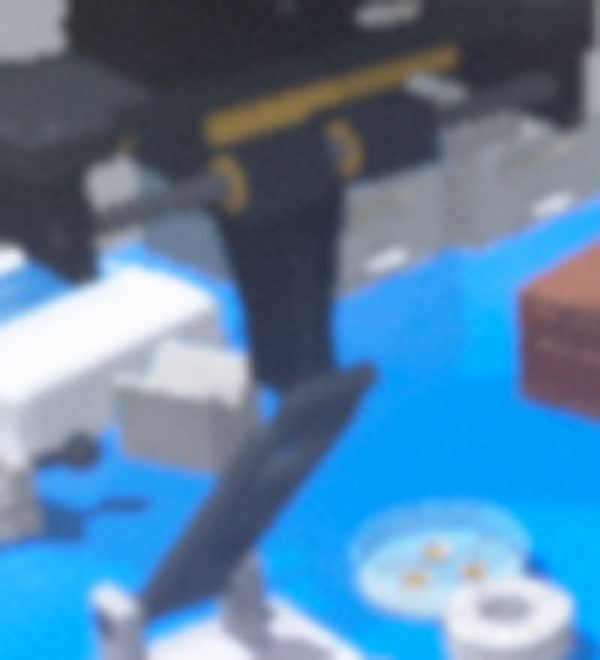

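The gate has started to move: its tab end went from (241.3,188.7) to (242.5,191.3) in the scene view. So the finger end really is about 20–25 mm above the reported TCP. Next I'll follow the arc.

```bash
python3 - <<'E'
import numpy as np
th=np.linspace(.82,.06,25); rr=np.linspace(141,152,25)
x=62-rr*np.cos(th)+4*np.sin(th)+9.5; z=44+rr*np.sin(th)+4*np.cos(th)-20
print(np.c_[-np.diff(x)/10,-np.diff(z)/10].round(2).tolist()); print(x[[0,-1]],z[[0,-1]])
E
```

```text
[[0.36, 0.27], [0.36, 0.28], [0.35, 0.29], [0.34, 0.3], [0.33, 0.32], [0.32, 0.33], [0.31, 0.34], [0.3, 0.35], [0.29, 0.36], [0.28, 0.37], [0.27, 0.38], [0.26, 0.39], [0.24, 0.4], [0.23, 0.41], [0.22, 0.42], [0.21, 0.42], [0.19, 0.43], [0.18, 0.44], [0.17, 0.45], [0.15, 0.45], [0.14, 0.46], [0.12, 0.46], [0.11, 0.47], [0.09, 0.47]]
[-21.76860691 -79.98662604] [129.82044682  37.10733114]
```

Request:
move_arm(series=[[[0, 0.36, 0.27, 0, 0, 0, -1], [0, 0.36, 0.28, 0, 0, 0, -1], [0, 0.35, 0.29, 0, 0, 0, -1], [0, 0.34, 0.3, 0, 0, 0, -1], [0, 0.33, 0.32, 0, 0, 0, -1], [0, 0.32, 0.33, 0, 0, 0, -1]]])

```text
time_s: 8.25
tcp_pos: [0.5823, -0.0272, 0.1118]
ee_rot: [[-0.16, -0.987, 0.0], [-0.987, 0.16, -0.0], [0.0, -0.0, -1.0]]
wrist_force: [0.7, -0.6, -0.2]
gripper_width: 0.004
```

```bash
python3 - <<'E'
from h import *
fx()
s=cam("scene"); crop(s,180,130,280,240,6,"pics/s13.png")
E
```

```text
fix mm [-42.9   0.8 111.8] F(fix) [ 0.8 -0.5 -0.2] t 8.25
```

View pics/s13.png

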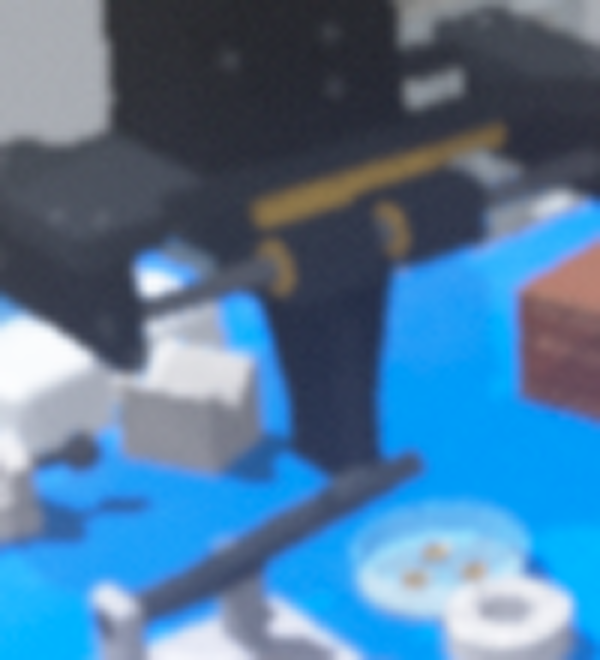

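Request:
move_arm(series=[[[0, 0.36, 0.34, 0, 0, 0, -1], [0, 0.35, 0.35, 0, 0, 0, -1], [0, 0.34, 0.36, 0, 0, 0, -1], [0, 0.33, 0.37, 0, 0, 0, -1], [0, 0.32, 0.38, 0, 0, 0, -1], [0, 0.3, 0.39, 0, 0, 0, -1], [0, 0.28, 0.4, 0, 0, 0, -1], [0, 0.27, 0.41, 0, 0, 0, -1]]])

```text
time_s: 9.3
tcp_pos: [0.5571, -0.0232, 0.0817]
ee_rot: [[-0.16, -0.987, -0.0], [-0.987, 0.16, -0.0], [0.0, 0.0, -1.0]]
wrist_force: [0.6, 0.5, 0.9]
gripper_width: 0.002
```

```bash
python3 - <<'E'
from h import *
fx()
s=cam("scene"); crop(s,180,150,280,260,6,"pics/s14.png")
E
```

```text
fix mm [-68.4   0.7  81.7] F(fix) [0.5 0.6 0.9] t 9.3
```

View pics/s14.png

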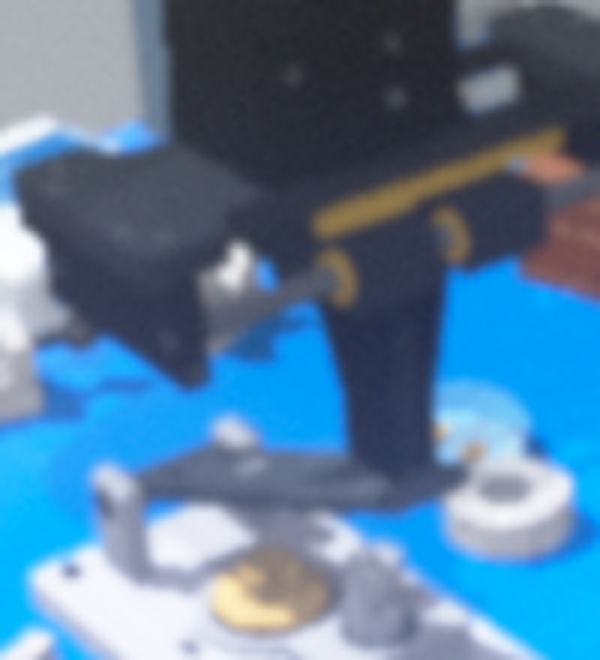

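Request:
move_arm(series=[[[0, 0.25, 0.42, 0, 0, 0, -1], [0, 0.23, 0.42, 0, 0, 0, -1], [0, 0.21, 0.43, 0, 0, 0, -1], [0, 0.2, 0.43, 0, 0, 0, -1], [0, 0.17, 0.44, 0, 0, 0, -1], [0, 0.15, 0.45, 0, 0, 0, -1], [0, 0.12, 0.45, 0, 0, 0, -1], [0, 0.1, 0.45, 0, 0, 0, -1]]])

```text
time_s: 10.35
tcp_pos: [0.5432, -0.0209, 0.0468]
ee_rot: [[-0.16, -0.987, 0.0], [-0.987, 0.16, 0.0], [-0.0, -0.0, -1.0]]
wrist_force: [0.8, -0.1, 0.6]
gripper_width: 0.002
```

```bash
python3 - <<'E'
from h import *
fx()
s=cam("scene"); crop(s,180,170,280,280,6,"pics/s15.png")
E
```

```text
fix mm [-82.5   0.8  46.8] F(fix) [0.8 0.  0.6] t 10.35
```

View pics/s15.png

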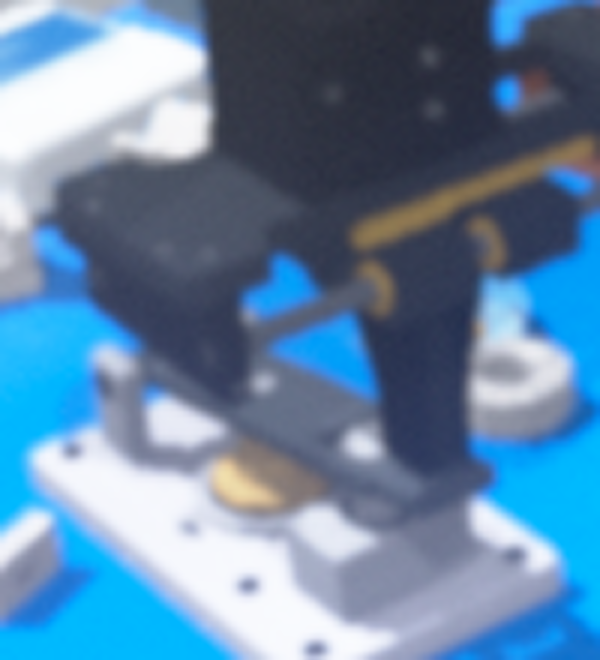

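Request:
move_arm(series=[[[0, 0.08, 0.35, 0, 0, 0, -1], [0, 0.06, 0.35, 0, 0, 0, -1], [0, 0.03, 0.35, 0, 0, 0, -1], [0, 0, 0.2, 0, 0, 0, -1]]])

```text
time_s: 10.9
tcp_pos: [0.5411, -0.0207, 0.0342]
ee_rot: [[-0.16, -0.987, -0.001], [-0.987, 0.16, -0.0], [0.0, 0.001, -1.0]]
wrist_force: [-1.9, 1.1, 0.5]
gripper_width: 0.007
```

```bash
python3 - <<'E'
from h import *
fx()
s=cam("scene"); crop(s,180,170,280,280,6,"pics/s16.png")
E
```

```text
fix mm [-84.6   0.6  34.2] F(fix) [-2.1  0.8  0.5] t 10.9
```

View pics/s16.png

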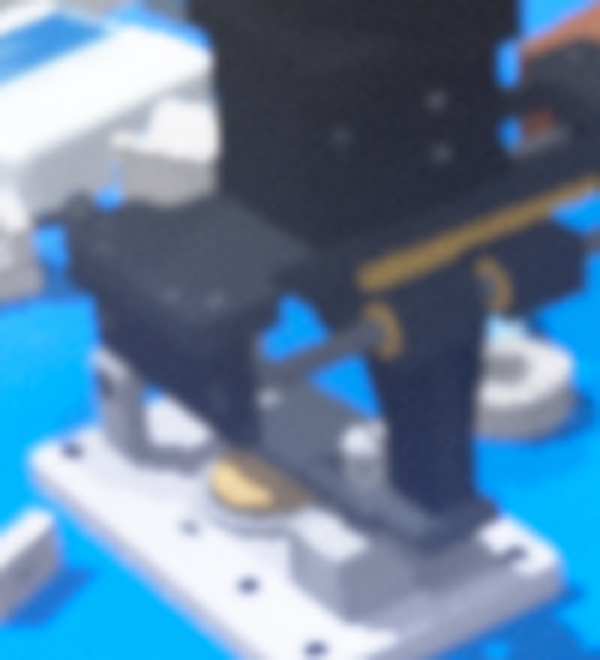

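Request:
move_arm(series=[[[0, 0, 0.1, 0, 0, 0, -1], [0, 0, 0.1, 0, 0, 0, -1], [0, 0, 0.1, 0, 0, 0, -1]]])

```text
time_s: 11.32
tcp_pos: [0.5415, -0.0206, 0.0315]
ee_rot: [[-0.16, -0.987, -0.0], [-0.987, 0.16, 0.0], [-0.0, 0.0, -1.0]]
wrist_force: [-0.3, 0.2, 1.0]
gripper_width: 0.006
```

Request:
move_arm(series=[[[0, 0, 0.1, 0, 0, 0, -1], [0, 0, 0.1, 0, 0, 0, -1]]])

```text
time_s: 11.58
tcp_pos: [0.5415, -0.0206, 0.0295]
ee_rot: [[-0.16, -0.987, 0.0], [-0.987, 0.16, 0.0], [-0.0, -0.0, -1.0]]
wrist_force: [-1.1, 0.1, 1.3]
gripper_width: 0.005
```

Request:
move_arm(series=[[[0, 0, 0.1, 0, 0, 0, -1], [0, 0, 0.1, 0, 0, 0, -1]]])

```text
time_s: 11.82
tcp_pos: [0.5415, -0.0206, 0.0275]
ee_rot: [[-0.16, -0.987, -0.0], [-0.987, 0.16, -0.0], [0.0, 0.0, -1.0]]
wrist_force: [0.2, 0.3, -0.0]
gripper_width: 0.002
```

Request:
move_arm(series=[[[0, 0, 0.1, 0, 0, 0, -1], [0, 0, 0.1, 0, 0, 0, -1]]])

```text
time_s: 12.08
tcp_pos: [0.5415, -0.0206, 0.0255]
ee_rot: [[-0.16, -0.987, -0.0], [-0.987, 0.16, -0.0], [0.0, 0.0, -1.0]]
wrist_force: [-1.2, 0.7, 1.5]
gripper_width: 0.002
```

```bash
python3 - <<'E'
from h import *
fx()
s=cam("scene"); crop(s,180,170,280,280,6,"pics/s17.png")
E
```

```text
fix mm [-84.2   0.8  25.5] F(fix) [-1.3  0.5  1.5] t 12.075
```

View pics/s17.png

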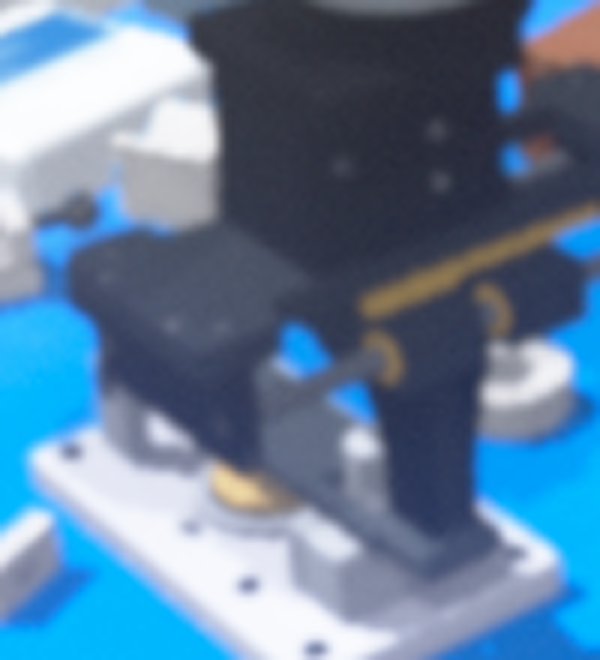

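Request:
move_arm(series=[[[0, 0, 0.1, 0, 0, 0, -1], [0, 0, 0.1, 0, 0, 0, -1]]])

```text
time_s: 12.38
tcp_pos: [0.5416, -0.0206, 0.0235]
ee_rot: [[-0.16, -0.987, 0.0], [-0.987, 0.16, 0.0], [-0.0, -0.0, -1.0]]
wrist_force: [-0.7, -0.6, 1.3]
gripper_width: 0.002
```

Request:
move_arm(series=[[[0, 0, 0.1, 0, 0, 0, -1]]])

```text
time_s: 12.5
tcp_pos: [0.5415, -0.0206, 0.023]
ee_rot: [[-0.16, -0.987, -0.0], [-0.987, 0.16, -0.0], [0.0, 0.0, -1.0]]
wrist_force: [-2.9, 1.3, 8.2]
gripper_width: 0.007
```

Request:
move_arm(series=[[[0, 0, 0.1, 0, 0, 0, -1]]])

```text
time_s: 12.62
tcp_pos: [0.5416, -0.0206, 0.0229]
ee_rot: [[-0.16, -0.987, 0.0], [-0.987, 0.16, -0.0], [0.0, -0.0, -1.0]]
wrist_force: [-5.7, 1.9, 13.7]
gripper_width: 0.005
```

Firm contact with the tab at TCP z = 23 mm. The tab's upper face is 48 mm up when shut, so the finger end sits 25 mm above the reported TCP, which matches the pictures. I'll hold briefly, then lift.

Request:
move_arm(series=[[[0, 0, 0, 0, 0, 0, -1], [0, 0, 0, 0, 0, 0, -1], [0, 0, -1, 0, 0, 0, -1], [0, 0, -2, 0, 0, 0, -1], [0, 0, -3, 0, 0, 0, -0.3], [0, 0, -3, 0, 0, 0, -0.3]]])

```text
time_s: 13.38
tcp_pos: [0.5416, -0.0207, 0.1126]
ee_rot: [[-0.16, -0.987, 0.0], [-0.987, 0.16, 0.0], [-0.0, -0.0, -1.0]]
wrist_force: [0.8, 0.8, -0.1]
gripper_width: 0.155
```

```bash
python3 - <<'E'
from h import *
fx(); go([.4737,-.272,.08],198.2,6)
s=cam("scene"); crop(s,180,190,280,290,6,"pics/s18.png")
E
```

```text
fix mm [-84.1   0.7 112.6] F(fix) [ 0.6  0.9 -0.1] t 13.375
pos [ 0.5416 -0.0207  0.1126] azY 170.77 F [ 0.8  0.8 -0.1] grip 0.155 t 13.375
tool shift cm [25.9   2.68  3.25] per row [4.317 0.446 0.542] wz total -27.43 tilt [ 3.e-04  0.e+00 -1.e+00]
```

View pics/s18.png

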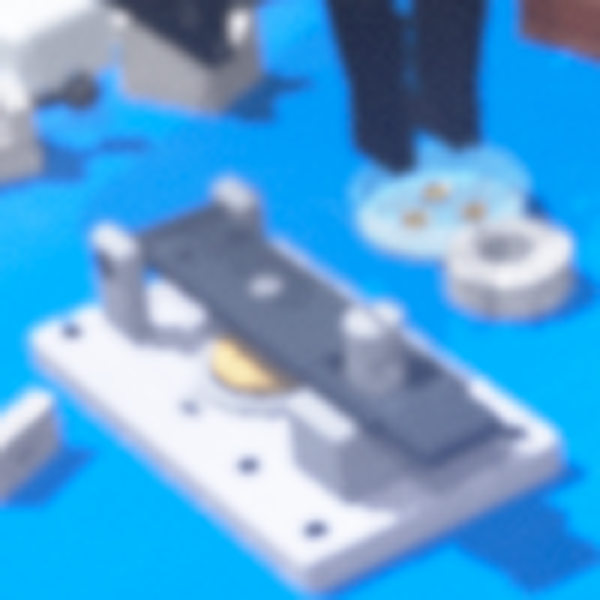

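The scene view shows the gate level, the stud (240,248) standing through its slot, and the tab at (258,262). Now the clip.

Request:
move_arm(series=[[[4.32, 0.45, 0, 0, 0, 0, 0.4], [4.32, 0.45, 0, 0, 0, 0, 0.4], [4.32, 0.45, 0, 0, 0, 0, 0.4], [4.32, 0.45, 0, 0, 0, 0, 0.4], [4.32, 0.45, 0, 0, 0, 0, 0.4], [4.3, 0.44, 0, 0, 0, 0, 0.4], [0, 0, 1, 0, 0, -9.1, 0.4], [0, 0, 1, 0, 0, -9.1, 0.4], [0, 0, 1, 0, 0, -9.2, 0.4], [0, 0, 0, 0, 0, 0, 0.4]]])

```text
time_s: 14.68
tcp_pos: [0.473, -0.2719, 0.0809]
ee_rot: [[0.31, -0.951, -0.001], [-0.951, -0.31, 0.0], [-0.001, 0.001, -1.0]]
wrist_force: [-0.6, -0.1, 0.8]
gripper_width: 0.702
```

```bash
python3 - <<'E'
from h import *
go([.4737,-.272,-.022],198.2,6)
s=cam("scene");t=cam("top"); crop(s,300,160,400,260,6,"pics/s19.png"); crop(t,270,200,370,300,6,"pics/t19.png")
E
```

```text
pos [ 0.473  -0.2719  0.0809] azY -161.95 F [-0.6 -0.1  0.8] grip 0.702 t 14.675
tool shift cm [ 0.04 -0.08 10.29] per row [ 0.007 -0.013  1.714] wz total -0.15 tilt [-1.5e-03  4.0e-04 -1.0e+00]
```

View pics/s19.png

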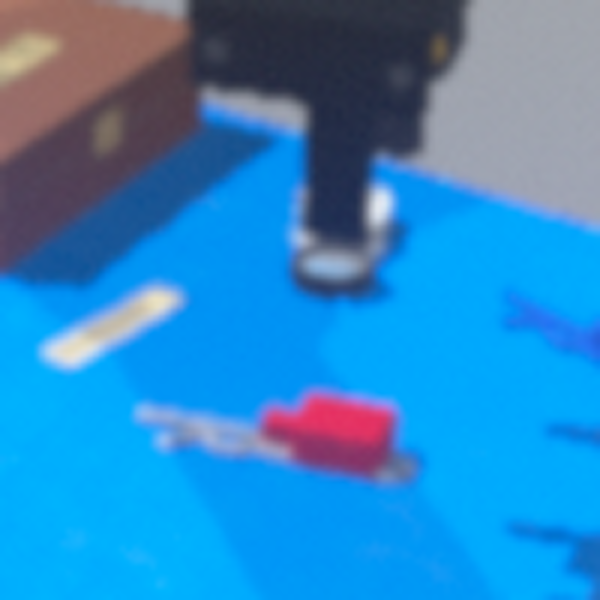

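View pics/t19.png

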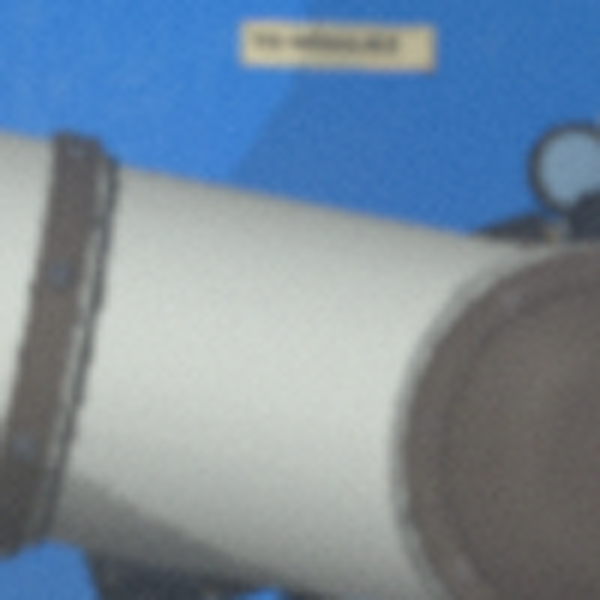

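Request:
move_arm(series=[[[0.01, -0.02, 2, 0, 0, 0, 0.4], [0.01, -0.02, 2, 0, 0, 0, 0.4], [0.01, -0.02, 2, 0, 0, 0, 0.4], [0.01, -0.02, 1, 0, 0, 0, 0.4], [0, 0, 0, 0, 0, 0, 0.4]]])

```text
time_s: 15.4
tcp_pos: [0.4743, -0.2721, 0.0114]
ee_rot: [[0.311, -0.95, -0.001], [-0.95, -0.311, 0.0], [-0.0, 0.001, -1.0]]
wrist_force: [-0.6, -0.3, -0.2]
gripper_width: 0.701
```

```bash
python3 - <<'E'
from h import *
go([.4737,-.272,-.022],198.2,6)
s=cam("scene"); crop(s,300,170,400,260,6,"pics/s20.png")
q=r.sense(); p=np.array(q["tcp_pos"]);R=np.array(q["ee_rot"])
print((proj(s,[p+R@np.array([x,y,-.025]) for x in(-.031,.031) for y in(-.0095,.0095)])-[300,170])*6)
E
```

```text
pos [ 0.4743 -0.2721  0.0114] azY -161.86 F [-0.6 -0.3 -0.2] grip 0.701 t 15.4
tool shift cm [-0.03  0.06  3.34] per row [-0.005  0.009  0.557] wz total -0.06 tilt [-6.e-04  0.e+00 -1.e+00]
[[293.8012059  344.24374327]
 [347.31525341 354.49757656]
 [340.1653346  262.71817856]
 [391.31255296 271.92949451]]
```

View pics/s20.png

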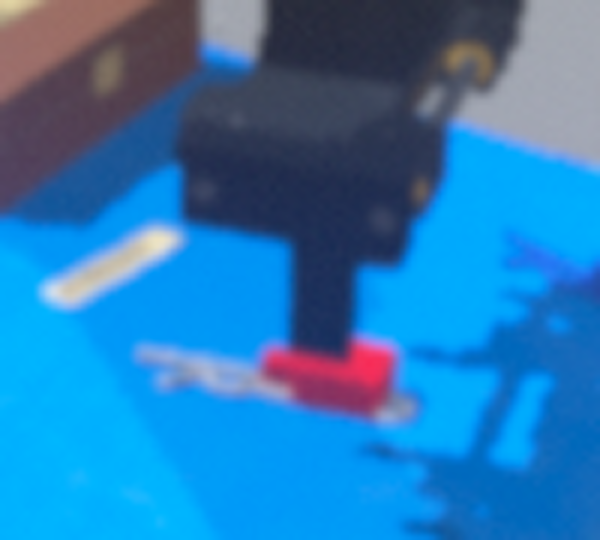

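Request:
move_arm(series=[[[0, 0.02, 0.7, 0, 0, 0, 0.4], [0, 0.02, 0.7, 0, 0, 0, 0.4], [0, 0.02, 0.7, 0, 0, 0, 0.4], [0, 0, 0.7, 0, 0, 0, 0.4], [0, 0, 0.3, 0, 0, 0, 0.4], [0, 0, 0.2, 0, 0, 0, 0.4], [0, 0, 0, 0, 0, 0, 0.4]]])

```text
time_s: 16.32
tcp_pos: [0.4738, -0.2723, -0.0215]
ee_rot: [[0.312, -0.95, -0.0], [-0.95, -0.312, -0.0], [0.0, 0.0, -1.0]]
wrist_force: [0.5, -0.9, -1.2]
gripper_width: 0.7
```

```bash
python3 - <<'E'
from h import *
go([.4737,-.272,-.022],198.2,6)
s=cam("scene"); crop(s,300,170,400,260,6,"pics/s21.png")
E
```

```text
pos [ 0.4738 -0.2723 -0.0215] azY -161.82 F [ 0.5 -0.9 -1.2] grip 0.7 t 16.325
tool shift cm [-0.03  0.    0.05] per row [-0.005  0.     0.008] wz total -0.02 tilt [-0. -0. -1.]
```

View pics/s21.png

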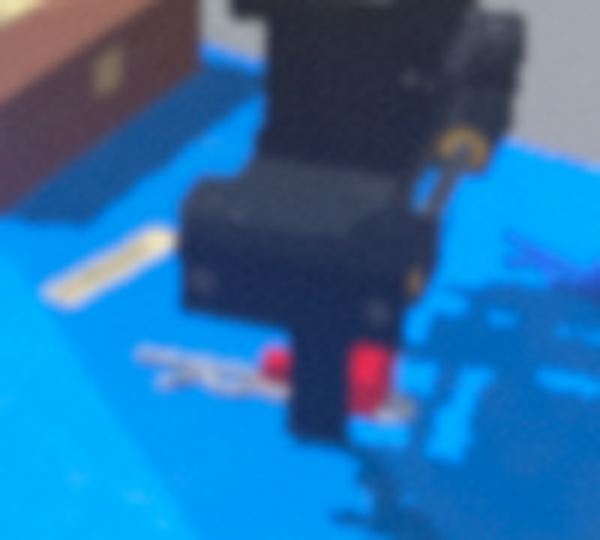

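Request:
move_arm(series=[[[0, 0.2, 0, 0, 0, 0, 0.4], [0, 0, 0, 0, 0, 0, -0.1], [0, 0, 0, 0, 0, 0, -0.3], [0, 0, 0, 0, 0, 0, -1], [0, 0, 0, 0, 0, 0, -1], [0, 0, 0, 0, 0, 0, -1], [0, 0, 0, 0, 0, 0, -1]]])

```text
time_s: 17.25
tcp_pos: [0.4718, -0.2729, -0.0214]
ee_rot: [[0.312, -0.95, -0.0], [-0.95, -0.312, 0.0], [-0.0, 0.0, -1.0]]
wrist_force: [0.3, -0.2, 0.2]
gripper_width: 0.294
```

```bash
python3 - <<'E'
from h import *
q=r.sense(); print(q["gripper_width"]*87)
go([.4737,-.272,.08],162.7,6)
s=cam("scene"); crop(s,300,170,400,260,6,"pics/s22.png")
E
```

```text
25.546230216917323
pos [ 0.4718 -0.2729 -0.0214] azY -161.82 F [ 0.3 -0.2  0.2] grip 0.294 t 17.25
tool shift cm [ -0.03  -0.2  -10.14] per row [-0.004 -0.034 -1.691] wz total 35.48 tilt [-1.e-04  0.e+00 -1.e+00]
```

View pics/s22.png

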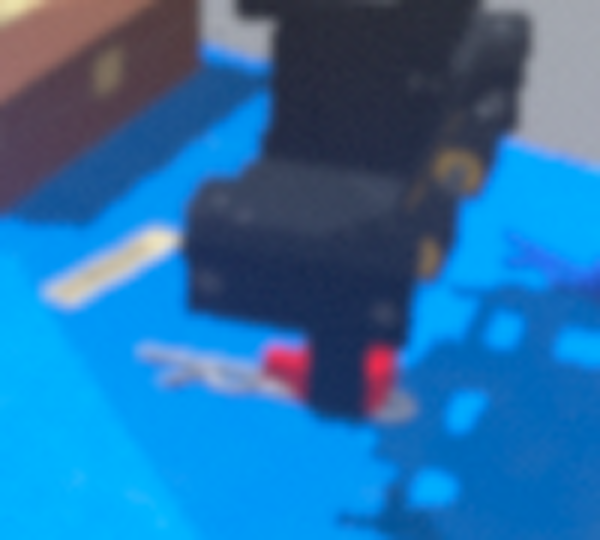

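Request:
move_arm(series=[[[0, 0, -0.5, 0, 0, 0, -1], [0, 0, -1.5, 0, 0, 0, -1], [0, 0, -2, 0, 0, 0, -1], [0, 0, -2, 0, 0, 0, -1], [0, 0, -2, 0, 0, 0, -1], [0, 0, -2, 0, 0, 8.9, -1], [0, 0, 0, 0, 0, 8.9, -1], [0, 0, 0, 0, 0, 8.9, -1], [0, 0, 0, 0, 0, 8.8, -1], [0, 0, 0, 0, 0, 0, -1]]])

```text
time_s: 18.55
tcp_pos: [0.472, -0.273, 0.0796]
ee_rot: [[-0.296, -0.955, 0.001], [-0.955, 0.296, -0.0], [-0.0, -0.001, -1.0]]
wrist_force: [0.3, -0.4, -0.6]
gripper_width: 0.295
```

```bash
python3 - <<'E'
from h import *
go([.4737,-.272,.08],162.7,6)
s=avg("scene",6);t=avg("top",6); import pickle; pickle.dump((s,t),open("im1.pkl","wb"))
cv2.imwrite("pics/top2.png",t["im"]); cv2.imwrite("pics/scene2.png",s["im"])
crop(s,300,150,400,240,6,"pics/s23.png");crop(s,222,230,264,262,18,"pics/s24.png")
E
```

```text
pos [ 0.472  -0.273   0.0796] azY 162.78 F [ 0.3 -0.4 -0.6] grip 0.295 t 18.55
tool shift cm [-0.14 -0.13 -0.04] per row [-0.024 -0.022 -0.007] wz total 0.08 tilt [ 1.2e-03 -3.0e-04 -1.0e+00]
```

View pics/top2.png

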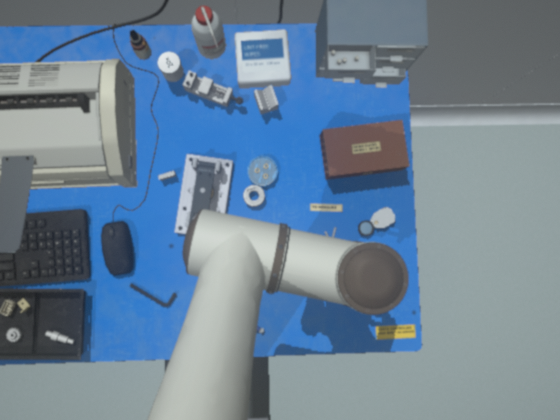

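View pics/s23.png

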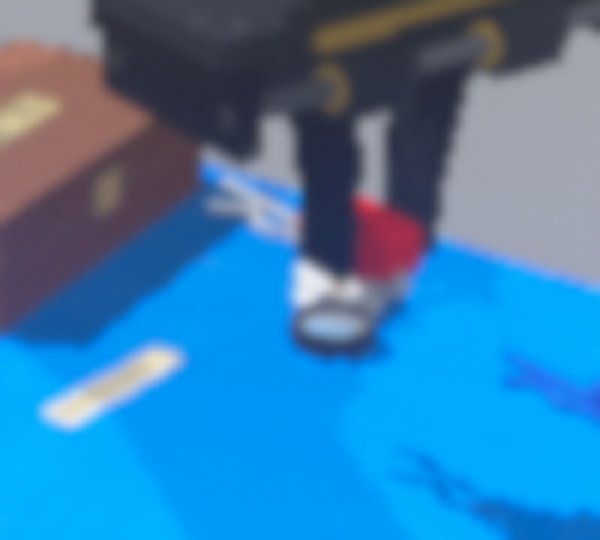

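View pics/s24.png

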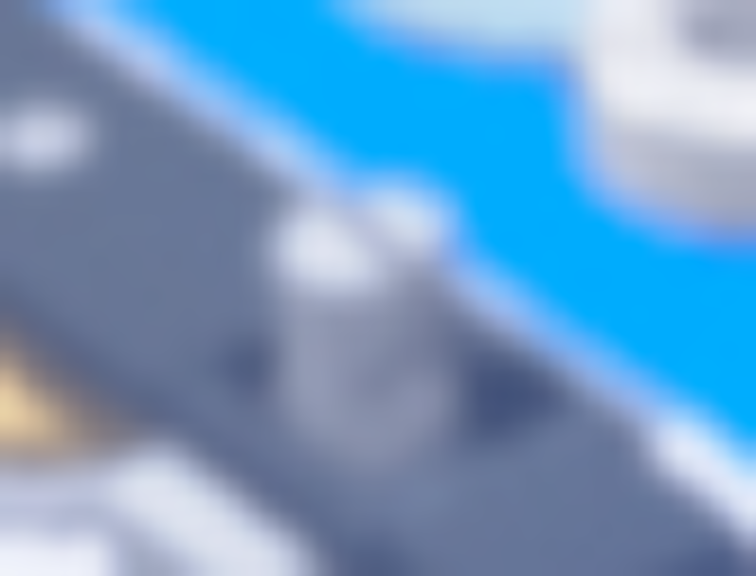

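```bash
python3 - <<'E'
from h import *
import pickle
s,t=pickle.load(open("im1.pkl","rb"))
g=s["im"].astype(float)[...,2]  # red channel: dark on blue bg
print("cols 234-250, rows 236-254 (red ch)"); print(g[236:254,234:251].astype(int))
E
```

```text
cols 234-250, rows 236-254 (red ch)
[[146 131 112  86  50   4   0   0   0   0   0   0   0   0   0   0   0]
 [136 144 149 139 106  63  18   0   0   0   0   0   0   0   0   0   0]
 [117 132 155 166 147 112  74  35   6   4   0   0   0   0   0   0   0]
 [106 115 132 153 159 148 122  89  76  76  70  48  14   0   0   0   0]
 [104 106 112 130 152 166 156 136 139 147 139 113  77  29   0   0   0]
 [104 105 112 133 163 182 178 169 178 192 191 170 132  74   0   0   0]
 [104 106 120 153 189 206 202 188 186 197 206 196 161  97  24   0   0]
 [104 109 129 167 204 219 218 204 189 185 191 187 156 104  49   0   0]
 [104 109 128 166 201 216 218 212 195 176 168 162 145 123  90  53   9]
 [105 108 121 149 178 194 199 197 185 167 150 141 141 143 133 106  71]
 [105 106 114 134 155 164 167 165 159 149 137 129 129 140 148 142 119]
 [104 104 110 126 144 148 145 145 141 137 129 123 116 120 134 147 143]
 [100  97 102 120 141 145 141 138 136 132 125 119 110 104 109 123 134]
 [ 92  86  91 114 140 146 142 137 133 127 122 117 109  97  91  94 105]
 [ 88  81  87 114 140 146 141 135 129 124 124 122 113  96  80  76  79]
 [ 95  88  94 118 139 146 141 134 127 126 131 131 122  99  75  68  68]
 [100  97 102 117 135 143 141 135 132 132 135 135 124  99  76  68  68]
 [101 101 103 112 127 137 139 137 135 135 135 131 118  97  79  72  77]]
```

```bash
python3 - <<'E'
from h import *
go([.4691,.0059,.08],162.7,6)
E
```

```text
pos [ 0.4718 -0.2729  0.0785] azY 162.68 F [ 0.5  0.2 -0.5] grip 0.295 t 19.15
tool shift cm [-26.54   8.56  -0.15] per row [-4.423  1.427 -0.025] wz total -0.02 tilt [-1.e-04  0.e+00 -1.e+00]
```

Request:
move_arm(series=[[[-3.3, 1.07, 0, 0, 0, 0, -1], [-3.3, 1.07, 0, 0, 0, 0, -1], [-3.3, 1.07, 0, 0, 0, 0, -1], [-3.3, 1.07, 0, 0, 0, 0, -1], [-3.3, 1.07, 0, 0, 0, 0, -1], [-3.3, 1.07, 0, 0, 0, 0, -1], [-3.3, 1.07, 0, 0, 0, 0, -1], [-3.44, 1.07, 0, 0, 0, 0, -1], [0, 0, 1.5, 0, 0, 0, -1], [0, 0, 1.5, 0, 0, 0, -1], [0, 0, 1, 0, 0, 0, -1], [0, 0, 0, 0, 0, 0, -1]]])

```text
time_s: 20.65
tcp_pos: [0.4687, 0.0057, 0.038]
ee_rot: [[-0.298, -0.955, -0.002], [-0.955, 0.298, -0.001], [0.001, 0.001, -1.0]]
wrist_force: [-0.5, 0.3, 0.1]
gripper_width: 0.295
```

```bash
python3 - <<'E'
from h import *
go([.4691,.0059,.0284],162.7,6)
s=avg("scene",6);t=avg("top",1); import pickle; pickle.dump((s,t),open("im2.pkl","wb"))
crop(s,222,220,332,310,7,"pics/s25.png");crop(t,150,190,240,290,6,"pics/t25.png")
E
```

```text
pos [0.4687 0.0057 0.038 ] azY 162.66 F [-0.5  0.3  0.1] grip 0.295 t 20.65
tool shift cm [-0.03 -0.03  0.96] per row [-0.006 -0.005  0.16 ] wz total -0.04 tilt [-1.6e-03 -6.0e-04 -1.0e+00]
```

View pics/s25.png

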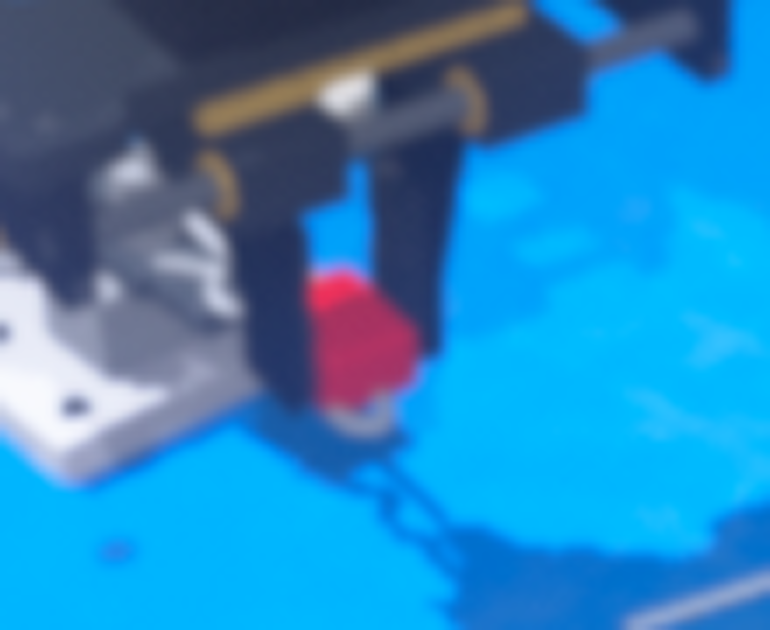

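View pics/t25.png

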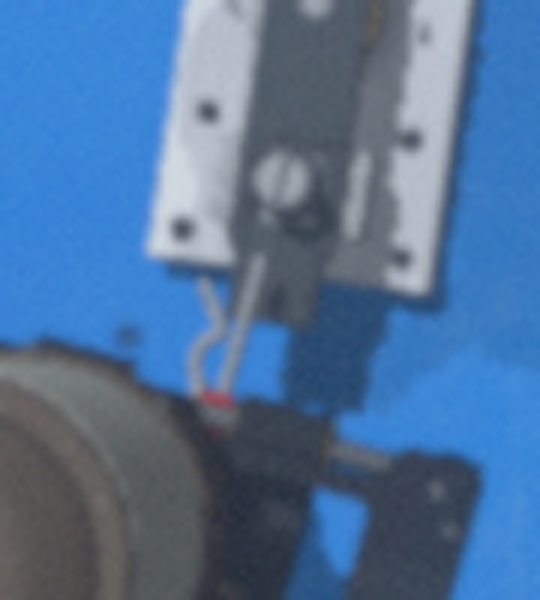

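The top view now shows everything that matters. The stud with its slot is at about (197,220), and the straight leg runs from about (187,255) to its tip at (193,233), aimed at the stud with the wavy leg on the left. I'll measure the leg line and slot more finely in this view.

```bash
python3 - <<'E'
from h import *
import pickle
t=avg("top",8); pickle.dump(t,open("im3.pkl","wb"))
g=cv2.cvtColor(t["im"],cv2.COLOR_BGR2GRAY)[208:260,180:206]
cv2.imwrite("pics/t26.png",cv2.resize(cv2.normalize(g,None,0,255,cv2.NORM_MINMAX),None,fx=12,fy=12,interpolation=cv2.INTER_CUBIC)[:600])
g=cv2.cvtColor(t["im"],cv2.COLOR_BGR2GRAY)
print("cols 188-207 rows 213-236");print(g[213:236,188:207])
E
```

```text
cols 188-207 rows 213-236
[[166 152 124  96  87  84  85  89  88  86  85  86  85  85  85  83  82  83
   83]
 [165 147 115  93  88  84  90  99  99  96  90  87  86  86  86  84  80  82
   83]
 [165 144 110  90  87  90 103 118 122 114 100  95  91  93  95  93  89  86
   86]
 [163 143 108  90  90 105 128 144 145 131 119 119 107 100 100 101  94  89
   86]
 [160 140 104  90 103 127 149 159 149 131 137 144 127 105  98 100  94  88
   86]
 [157 134 102  94 117 146 161 162 145 133 150 157 142 111  92  90  90  86
   83]
 [151 126  99  98 124 153 163 158 141 137 158 163 148 116  90  86  87  86
   85]
 [148 120  95  96 123 151 161 153 138 141 161 163 147 114  87  80  86  87
   86]
 [144 114  92  92 112 142 156 149 135 147 160 157 138 103  81  77  83  86
   85]
 [143 111  90  87  95 123 146 140 131 149 156 145 120  91  75  72  80  86
   86]
 [140 107  88  82  83 103 125 126 125 139 139 121  96  80  71  67  74  81
   91]
 [133 102  86  81  83  99 111 107 105 111 105  90  79  72  66  66  69  75
   93]
 [124  97  86  82  88 109 118 104  86  81  78  75  74  74  68  65  64  71
   93]
 [115  94  86  84  89 108 119 107  88  74  70  74  79  81  74  65  65  70
   93]
 [109  89  87  87  89  97 104 103  91  75  70  74  79  79  73  68  67  74
   95]
 [111  90  88  88  89  91  92  91  86  76  68  68  71  69  66  67  73  79
   95]
 [118  92  88  89  91  90  89  88  87  82  77  72  69  68  67  72  79  84
   94]
 [130  97  88  89  91  91  91  90  89  88  86  81  75  75  76  80  83  86
   97]
 [146 107  89  88  94  97  93  89  89  89  87  86  84  85  83  84  82  88
  102]
 [154 113  91  94 109 117 101  90  88  87  88  88  87  87  84  82  83  92
  105]
 [139 109  92 101 124 131 107  90  88  87  87  88  86  86  83  81  89  99
  108]
 [108  95  92 109 129 130 104  89  87  87  87  87  86  86  82  87  97 106
  109]
 [ 87  89  94 117 135 123  98  88  86  86  86  87  88  87  82  87 100 105
  108]]
```

View pics/t26.png

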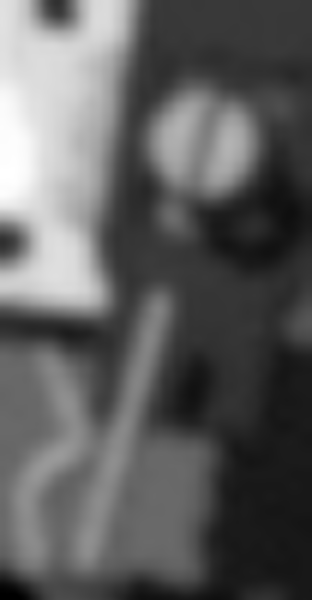

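```bash
python3 - <<'E'
from h import *
import pickle
t=pickle.load(open("im3.pkl","rb"))
g=cv2.cvtColor(t["im"],cv2.COLOR_BGR2GRAY).astype(float)
def fit(pts,z):
    W=np.array([onz(t,p,z)[:2] for p in pts]).astype(np.float32)
    l=cv2.fitLine(W,cv2.DIST_L2,0,.01,.01).ravel(); 
    if l[0]<0: l[:2]*=-1
    return l,np.degrees(np.arctan2(l[1],l[0]))
pts=[]
for row in range(217,223):
    c=195+np.argmin(g[row,195:199]); a,b,d=g[row,c-1],g[row,c],g[row,c+1]
    pts.append((c+.5*(a-d)/(a-2*b+d),row))
print(np.round(pts,2).tolist()); sl,sa=fit(pts,.067); print("slot",sl,sa)
# disc: threshold inside window
m=(g>118).astype(np.uint8); w=np.zeros_like(m); w[213:224,191:202]=1; m&=w
m=cv2.morphologyEx(m,cv2.MORPH_CLOSE,np.ones((3,3)))
cs,_=cv2.findContours(m,cv2.RETR_EXTERNAL,cv2.CHAIN_APPROX_NONE); c=max(cs,key=cv2.contourArea)
(cx,cy),rad=cv2.minEnclosingCircle(c); M=cv2.moments(m,True); print("disc",(cx,cy),rad,M["m10"]/M["m00"],M["m01"]/M["m00"], onz(t,(M["m10"]/M["m00"],M["m01"]/M["m00"]),.067))
# leg ridge
pts=[]
for row in range(234,253):
    x=int(round(192.8-(row-233)*.27)); seg=g[row,x-4:x+5]; b=np.minimum(np.median(seg[:2]),999)
    c=x-3+np.argmax(g[row,x-3:x+4]); a,b,d=g[row,c-1],g[row,c],g[row,c+1]
    pts.append((c+.5*(a-d)/(a-2*b+d),row))
print(np.round(pts,2).tolist())
zl=.0613
ll,la=fit(pts,zl); print("leg",ll,la)
ll8,la8=fit(pts[8:],zl);print(la8)
q=r.sense();p=np.array(q["tcp_pos"]);R=np.array(q["ee_rot"]); 
n=np.array([-ll[1],ll[0]])
print("leg to tcp perp mm",1e3*np.dot(n,p[:2]-ll[2:]),"tool -y az",np.degrees(np.arctan2(-R[1,1],-R[0,1])))
tip=onz(t,(192.95,231.6),zl); print("tip",tip,"tip ahead of tcp",np.dot(tip[:2]-p[:2],-R[:2,1]))
E
```

```text
[[197.25, 217.0], [196.91, 218.0], [196.66, 219.0], [196.33, 220.0], [196.04, 221.0], [195.83, 222.0]]
slot [ 0.95773566 -0.28764987  0.5708418  -0.02563748] -16.717308
disc (196.3958282470703, 219.4166717529297) 4.434470176696777 196.34920634920636 219.42857142857142 [ 0.57099117 -0.02532956  0.067     ]
[[192.54, 234.0], [192.1, 235.0], [191.93, 236.0], [191.67, 237.0], [191.3, 238.0], [191.02, 239.0], [190.81, 240.0], [190.5, 241.0], [190.16, 242.0], [189.88, 243.0], [189.43, 244.0], [189.12, 245.0], [188.98, 246.0], [188.7, 247.0], [188.27, 248.0], [187.91, 249.0], [187.68, 250.0], [187.35, 251.0], [187.03, 252.0]]
leg [ 0.95300466 -0.3029556   0.5244461  -0.01099384] -17.63521
-17.98239
leg to tcp perp mm -0.5922513094822828 tool -y az -17.32689184734158
tip [ 0.54708252 -0.01753615  0.0613    ] tip ahead of tcp 0.0813536116977227
```

The slot points at -16.7° and the leg at -17.6° (tool -17.3°). The leg line passes within about 0.3 mm of the stud's centre. The tip is about 25 mm short of the axis, so about 61 mm remain to home. I'll lower to hole height and feed in.

Request:
move_arm(series=[[[-0.02, 0, 0.5, 0, 0, 0, -1], [0, 0, 0.44, 0, 0, 0, -1], [0, 0, 0, 0, 0, 0, -1], [0, -0.5, 0, 0, 0, 0, -1], [0, -0.4, 0, 0, 0, 0, -1], [0, 0, 0, 0, 0, 0, -1]]])

```text
time_s: 22.15
tcp_pos: [0.4784, 0.0034, 0.0292]
ee_rot: [[-0.298, -0.955, 0.001], [-0.955, 0.298, 0.0], [-0.0, -0.0, -1.0]]
wrist_force: [-1.2, 0.6, -1.2]
gripper_width: 0.295
```

```bash
python3 - <<'E'
from h import *
go([.4691,.0059,.0284],162.7,6)
s=avg("scene",3);t=avg("top",6); import pickle; pickle.dump((s,t),open("im4.pkl","wb"))
crop(s,222,220,332,310,7,"pics/s27.png");crop(t,175,205,225,265,10,"pics/t27.png")
E
```

```text
pos [0.4784 0.0034 0.0292] azY 162.66 F [-1.2  0.6 -1.2] grip 0.295 t 22.15
tool shift cm [0.04 0.96 0.08] per row [0.007 0.16  0.014] wz total -0.04 tilt [ 5.e-04  1.e-04 -1.e+00]
```

View pics/s27.png

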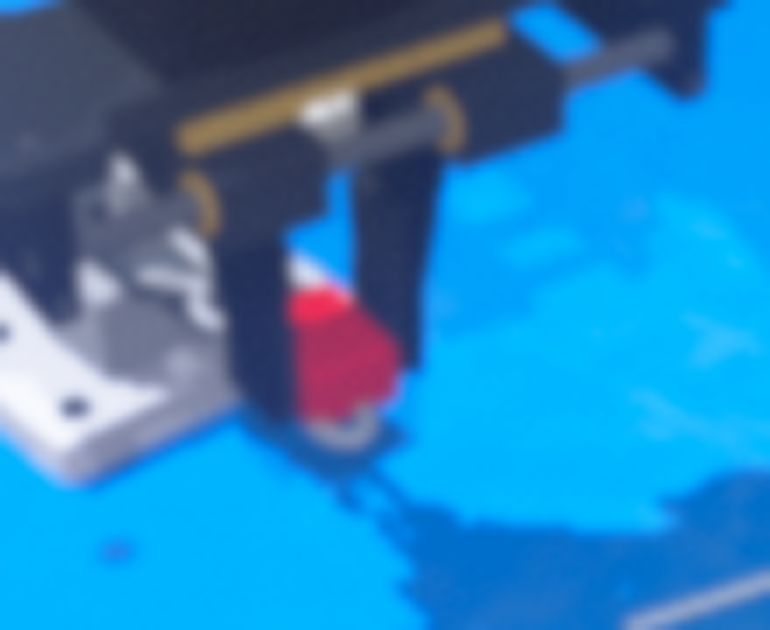

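View pics/t27.png

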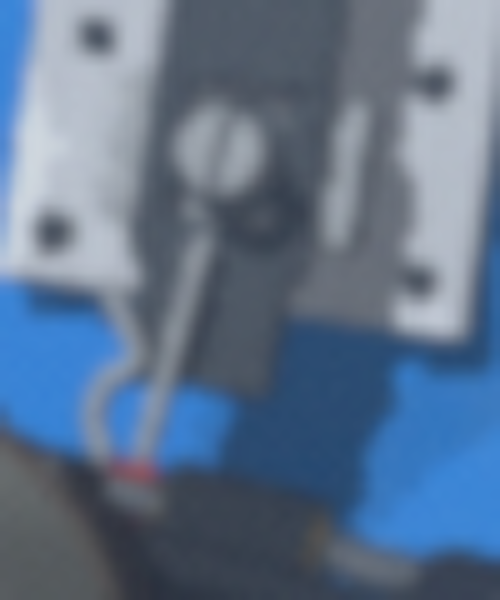

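```bash
python3 - <<'E'
from h import *
import pickle
_,t=pickle.load(open("im4.pkl","rb"))
g=cv2.cvtColor(t["im"],cv2.COLOR_BGR2GRAY).astype(float)
q=r.sense();p=np.array(q["tcp_pos"]);zl=p[2]+.02365
pts=[]
for row in range(230,250):
    x=int(round(194.7-(row-229)*.28))
    c=x-2+np.argmax(g[row,x-2:x+3]); a,b,d=g[row,c-1],g[row,c],g[row,c+1]
    pts.append((c+.5*(a-d)/(a-2*b+d),row))
print(np.round(pts,1).tolist())
W=np.array([onz(t,a,zl)[:2] for a in pts]).astype(np.float32)
l=cv2.fitLine(W,cv2.DIST_L2,0,.01,.01).ravel(); l=l*np.r_[[np.sign(l[0])]*2,1,1]
print(l,np.degrees(np.arctan2(l[1],l[0]))); n=np.array([-l[1],l[0]])
for nm,c in (("slot",(.57084,-.02564)),("disc",(.57099,-.02533)),("mouth",onz(t,(194.1,225.6),.052)[:2])): 
    c=np.array(c); print(nm,c,"perp mm",1e3*n@(c-l[2:]),"along from tcp",1e3*l[:2]@(c-p[:2]))
print(g[222:232,188:200].astype(int))
E
```

```text
[[194.1, 230.0], [193.9, 231.0], [193.7, 232.0], [193.3, 233.0], [193.0, 234.0], [192.8, 235.0], [192.5, 236.0], [192.1, 237.0], [191.9, 238.0], [191.7, 239.0], [191.4, 240.0], [191.0, 241.0], [190.9, 242.0], [190.5, 243.0], [189.9, 244.0], [189.7, 245.0], [189.6, 246.0], [189.2, 247.0], [188.8, 248.0], [188.8, 249.0]]
[ 0.95623016 -0.2926156   0.53156525 -0.01323183] -17.014612
slot [ 0.57084 -0.02564] perp mm -0.37266092510187077 along from tcp 97.51338135095853
disc [ 0.57099 -0.02533] perp mm -0.03233723430597541 along from tcp 97.566105039313
mouth [ 0.55957533 -0.01882915] perp mm 2.8438659616022184 along from tcp 84.74880409187581
[[143 109  88  86  95 123 146 140 131 148 156 144]
 [141 106  89  81  83 102 126 126 124 137 138 120]
 [133 101  86  81  82  98 111 107 105 110 105  91]
 [123  96  86  83  86 109 118 102  86  81  78  75]
 [114  93  86  84  89 109 120 109  87  73  72  73]
 [109  88  87  86  88  98 108 108  93  76  69  73]
 [111  90  88  88  90  99 115 118  98  75  69  68]
 [118  91  87  87  95 108 130 130 102  82  75  71]
 [129  97  87  90  97 121 140 127  95  83  84  79]
 [146 106  88  89  99 127 140 118  84  78  86  86]]
```

Request:
move_arm(series=[[[0, 0, 0.07, 0, 0, 0, -1], [0, -0.2, 0, 0, 0, 0, -1], [0, -0.2, 0, 0, 0, 0, -1], [0, -0.2, 0, 0, 0, 0, -1]]])

```text
time_s: 23.1
tcp_pos: [0.4838, 0.0016, 0.0284]
ee_rot: [[-0.298, -0.955, 0.0], [-0.955, 0.298, -0.0], [-0.0, -0.0, -1.0]]
wrist_force: [-0.0, -0.4, -0.3]
gripper_width: 0.293
```

Request:
move_arm(series=[[[0, -0.2, 0, 0, 0, 0, -1], [0, -0.2, 0, 0, 0, 0, -1]]])

```text
time_s: 23.35
tcp_pos: [0.4875, 0.0004, 0.0284]
ee_rot: [[-0.298, -0.955, -0.0], [-0.955, 0.298, -0.0], [0.0, 0.0, -1.0]]
wrist_force: [0.0, 0.2, -0.3]
gripper_width: 0.294
```

Request:
move_arm(series=[[[0, -0.2, 0, 0, 0, 0, -1], [0, -0.2, 0, 0, 0, 0, -1]]])

```text
time_s: 23.6
tcp_pos: [0.4913, -0.0008, 0.0284]
ee_rot: [[-0.298, -0.955, -0.0], [-0.955, 0.298, -0.0], [0.0, 0.0, -1.0]]
wrist_force: [-1.4, 0.7, -0.1]
gripper_width: 0.29
```

```bash
python3 - <<'E'
from h import *
go([.4691,.0059,.0284],162.7,6); print(r.sense()["moment"])
t=avg("top",3); crop(t,175,205,225,265,10,"pics/t28.png")
E
```

```text
pos [ 0.4913 -0.0008  0.0284] azY 162.67 F [-1.4  0.7 -0.1] grip 0.29 t 23.6
tool shift cm [0.02 2.32 0.  ] per row [0.004 0.386 0.   ] wz total -0.03 tilt [-1.e-04 -0.e+00 -1.e+00]
[ 0.03440458 -0.02702896 -0.06305151]
```

View pics/t28.png

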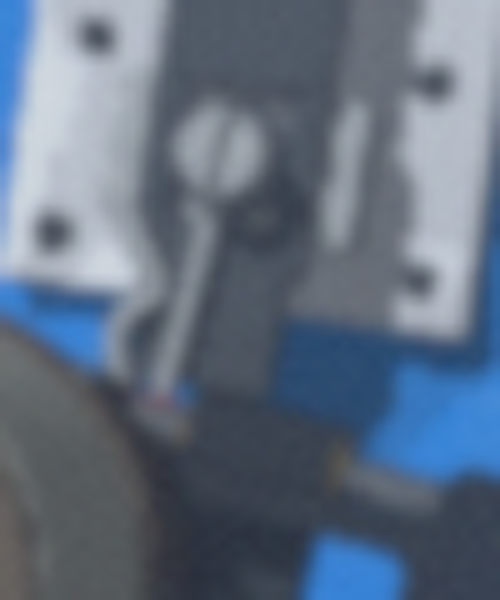

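The leg has entered the hole: 23.5 mm travelled, about 7 mm past the mouth, with only about 1.5 N on the wrist. I'll keep going.

Request:
move_arm(series=[[[0, -0.2, 0, 0, 0, 0, -1], [0, -0.2, 0, 0, 0, 0, -1]]])

```text
time_s: 24.0
tcp_pos: [0.4951, -0.0019, 0.0285]
ee_rot: [[-0.298, -0.955, 0.0], [-0.955, 0.298, -0.0], [-0.0, -0.0, -1.0]]
wrist_force: [0.3, -0.0, -1.4]
gripper_width: 0.295
```

Request:
move_arm(series=[[[0, -0.2, 0, 0, 0, 0, -1], [0, -0.2, 0, 0, 0, 0, -1], [0, -0.2, 0, 0, 0, 0, -1]]])

```text
time_s: 24.38
tcp_pos: [0.5009, -0.0037, 0.0284]
ee_rot: [[-0.298, -0.955, -0.0], [-0.955, 0.298, -0.0], [0.0, 0.0, -1.0]]
wrist_force: [0.0, 0.5, -0.4]
gripper_width: 0.298
```

Request:
move_arm(series=[[[0, -0.2, 0, 0, 0, 0, -1], [0, -0.2, 0, 0, 0, 0, -1], [0, -0.15, 0, 0, 0, 0, -1]]])

```text
time_s: 24.75
tcp_pos: [0.5061, -0.0054, 0.0284]
ee_rot: [[-0.298, -0.955, -0.0], [-0.955, 0.298, -0.0], [0.0, 0.0, -1.0]]
wrist_force: [0.3, 0.1, 0.1]
gripper_width: 0.297
```

```bash
python3 - <<'E'
from h import *
q=r.sense();R=np.array(q["ee_rot"]); print("F tool",(R.T@q["wrist_force"]).round(1),"moment",q["moment"].round(3), "d",1e3*np.hypot(*(q["tcp_pos"][:2]-[.4687,.0057])))
t=avg("top",3); crop(t,175,190,225,250,10,"pics/t29.png")
E
```

```text
F tool [-0.2 -0.2 -0.1] moment [0.005 0.043 0.043] d 39.01440940608997
```

View pics/t29.png

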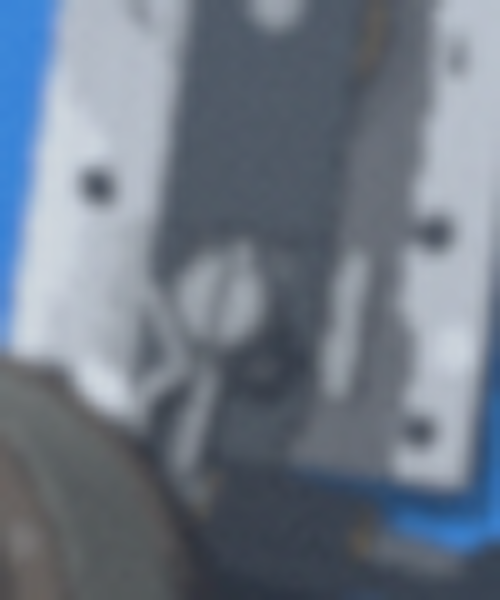

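Request:
move_arm(series=[[[0, -0.15, 0, 0, 0, 0, -1], [0, -0.15, 0, 0, 0, 0, -1]]])

```text
time_s: 25.15
tcp_pos: [0.5089, -0.0062, 0.0285]
ee_rot: [[-0.298, -0.955, 0.0], [-0.955, 0.298, 0.0], [-0.0, -0.0, -1.0]]
wrist_force: [-0.6, 0.3, -0.9]
gripper_width: 0.287
```

Request:
move_arm(series=[[[0, -0.15, 0, 0, 0, 0, -1], [0, -0.15, 0, 0, 0, 0, -1]]])

```text
time_s: 25.4
tcp_pos: [0.5111, -0.007, 0.0282]
ee_rot: [[-0.298, -0.955, -0.002], [-0.955, 0.298, 0.0], [0.0, 0.001, -1.0]]
wrist_force: [-2.9, 2.9, -0.5]
gripper_width: 0.296
```

Request:
move_arm(series=[[[0, -0.15, 0, 0, 0, 0, -1], [0, -0.15, 0, 0, 0, 0, -1]]])

```text
time_s: 25.65
tcp_pos: [0.5127, -0.0077, 0.0278]
ee_rot: [[-0.298, -0.955, -0.004], [-0.955, 0.298, 0.0], [0.001, 0.004, -1.0]]
wrist_force: [-5.1, 6.2, -0.8]
gripper_width: 0.298
```

Request:
move_arm(series=[[[0, -0.1, 0, 0, 0, 0, -1], [0, -0.1, 0, 0, 0, 0, -1]]])

```text
time_s: 25.9
tcp_pos: [0.5162, -0.0076, 0.0281]
ee_rot: [[-0.297, -0.955, -0.0], [-0.955, 0.297, 0.001], [-0.001, 0.001, -1.0]]
wrist_force: [-2.8, 7.2, -1.0]
gripper_width: 0.298
```

```bash
cat >> h.py <<'E'
def ins():
    q=r.sense();R=np.array(q["ee_rot"]); print("F tool",(R.T@q["wrist_force"]).round(1),"moment tool",(R.T@q["moment"]).round(3), "d",(1e3*(np.array(q["tcp_pos"][:2])-[.4687,.0057])@np.array([.955,-.297])).round(2),"grip",q["gripper_width"],"z",q["tcp_pos"][2].round(4),"t",q["time_s"])
E
python3 - <<'E'
from h import *
ins()
t=avg("top",2); crop(t,175,190,225,250,10,"pics/t30.png")
E
```

```text
F tool [-6.   4.8  1. ] moment tool [-1.604 -1.559 -0.304] d 49.31 grip 0.29824979538591617 z 0.0281 t 25.9
```

View pics/t30.png

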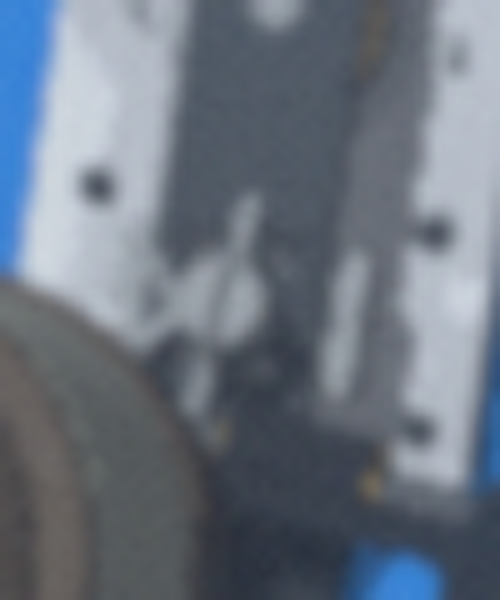

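The leg's tip now shows past the stud at about (199.5,209), and the bulge is riding over the stud's widest part.

Request:
move_arm(series=[[[0, -0.1, 0, 0, 0, 0, -1], [0, -0.1, 0, 0, 0, 0, -1]]])

```text
time_s: 26.25
tcp_pos: [0.5179, -0.0081, 0.0281]
ee_rot: [[-0.297, -0.955, -0.001], [-0.955, 0.297, 0.001], [-0.001, 0.001, -1.0]]
wrist_force: [-3.4, 6.2, -1.1]
gripper_width: 0.296
```

Request:
move_arm(series=[[[0, -0.1, 0, 0, 0, 0, -1], [0, -0.1, 0, 0, 0, 0, -1]]])

```text
time_s: 26.5
tcp_pos: [0.5206, -0.0086, 0.0283]
ee_rot: [[-0.297, -0.955, 0.001], [-0.955, 0.297, 0.001], [-0.001, -0.0, -1.0]]
wrist_force: [-1.9, 4.4, -1.2]
gripper_width: 0.297
```

```bash
python3 -c "
from h import *
ins()"
```

```text
F tool [-3.6  3.1  1.2] moment tool [-0.81  -1.451 -0.198] d 53.78 grip 0.29708899976598135 z 0.0283 t 26.5
```

Request:
move_arm(series=[[[0, -0.1, 0, 0, 0, 0, -1], [0, -0.1, 0, 0, 0, 0, -1]]])

```text
time_s: 26.75
tcp_pos: [0.5241, -0.0097, 0.029]
ee_rot: [[-0.297, -0.955, 0.004], [-0.955, 0.297, 0.001], [-0.002, -0.003, -1.0]]
wrist_force: [1.4, 4.3, -1.3]
gripper_width: 0.295
```

Request:
move_arm(series=[[[0, -0.1, 0, 0, 0, 0, -1], [0, -0.1, 0, 0, 0, 0, -1]]])

```text
time_s: 27.0
tcp_pos: [0.526, -0.0104, 0.0291]
ee_rot: [[-0.297, -0.955, 0.004], [-0.955, 0.297, 0.001], [-0.002, -0.003, -1.0]]
wrist_force: [2.2, 4.0, -1.0]
gripper_width: 0.295
```

```bash
python3 - <<'E'
from h import *
ins()
t=avg("top",2);s=avg("scene",2); crop(t,175,190,225,250,10,"pics/t31.png");crop(s,212,210,312,290,7,"pics/s31.png")
E
```

```text
F tool [-4.4 -0.9  1. ] moment tool [ 0.174 -1.571 -0.224] d 59.53 grip 0.29505510406059327 z 0.0291 t 27.0
```

View pics/t31.png

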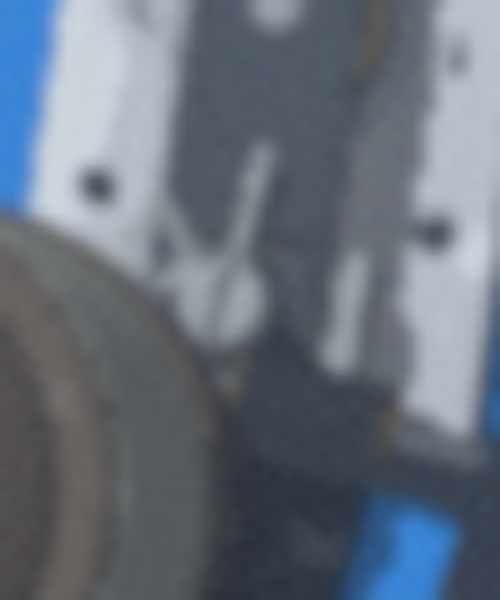

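View pics/s31.png

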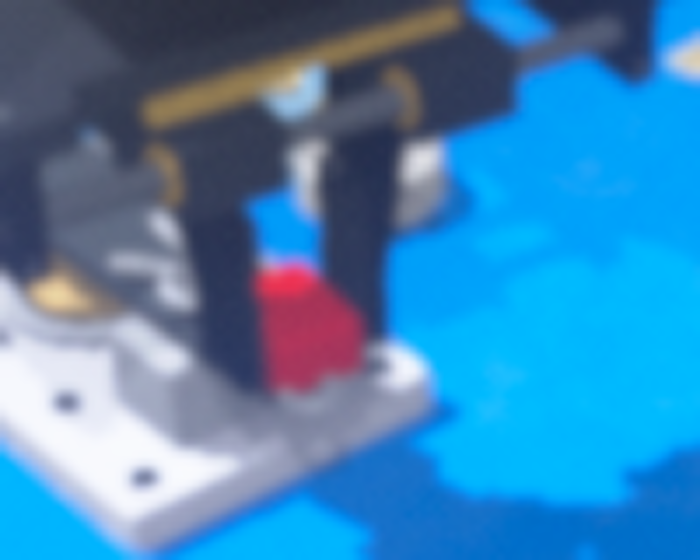

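Request:
move_arm(series=[[[0, -0.05, 0, 0, 0, 0, -1], [0, -0.05, 0, 0, 0, 0, -1]]])

```text
time_s: 27.45
tcp_pos: [0.5273, -0.0108, 0.0292]
ee_rot: [[-0.297, -0.955, 0.005], [-0.955, 0.297, 0.001], [-0.002, -0.004, -1.0]]
wrist_force: [2.9, 4.2, -0.9]
gripper_width: 0.297
```

```bash
python3 - <<'E'
from h import *
ins()
t=avg("top",3); crop(t,185,195,215,230,16,"pics/t32.png")
g=cv2.cvtColor(t["im"],cv2.COLOR_BGR2GRAY).astype(int); print(g[201:216,194:206])
for p in [(201.9,203.5),(201.6,204.5),(201.3,205.5)]:
    w=onz(t,p,.052)[:2]; print(p,1e3*(w-[.5709,-.0255])@np.array([.956,-.294]))
E
```

```text
F tool [-4.8 -1.5  0.9] moment tool [ 0.485 -1.364 -0.205] d 60.86 grip 0.29689409687448903 z 0.0292 t 27.45
[[ 88  87  88  89  88  89  90  90  88  89  90  89]
 [ 88  89  88  88  90  88  92  89  88  88  88  87]
 [ 88  88  88  87  88  91  97 101  95  90  88  89]
 [ 87  87  89  88  88  94 112 124 107  91  89  88]
 [ 86  89  89  88  89 100 123 135 112  94  89  88]
 [ 88  89  87  88  91 105 130 133 104  87  86  89]
 [ 89  88  87  89  93 112 132 125  93  78  85  88]
 [ 87  88  88  88  95 117 134 118  87  81  85  86]
 [ 89  87  88  88  98 124 134 109  83  83  87  87]
 [ 93  87  86  92 107 129 127  97  81  84  87  87]
 [103  91  86  92 117 134 122  90  82  88  88  86]
 [114  93  86  95 121 138 115  83  81  87  87  86]
 [127 102  88  99 126 132 107  81  77  81  81  80]
 [136 114 104 111 130 127  99  82  82  81  79  81]
 [147 133 125 124 129 124  97  86  88  90  86  86]]
(201.9, 203.5) 34.73701261827745
(201.6, 204.5) 32.60632958209952
(201.3, 205.5) 30.476515796913937
```

View pics/t32.png

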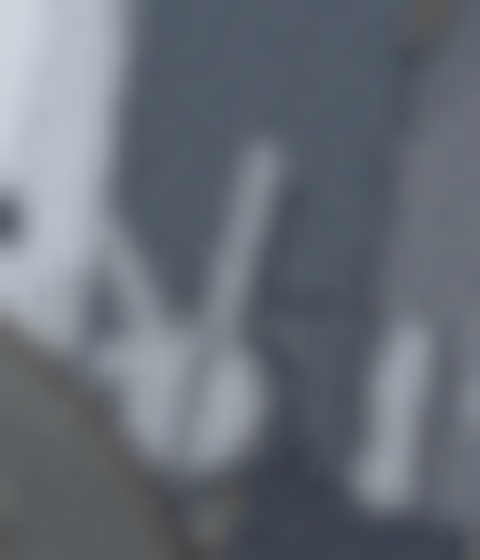

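The tip is about 34.8 mm past the stud's axis (36 mm when home), and the clip is pulling itself in. I'll use half-millimetre steps until the nose meets the stud.

Request:
move_arm(series=[[[0, -0.05, 0, 0, 0, 0, -1], [0, 0, 0, 0, 0, 0, -1]]])

```text
time_s: 27.85
tcp_pos: [0.5276, -0.0111, 0.0292]
ee_rot: [[-0.297, -0.955, 0.004], [-0.955, 0.297, 0.001], [-0.002, -0.004, -1.0]]
wrist_force: [3.6, 3.6, -0.3]
gripper_width: 0.298
```

Request:
move_arm(series=[[[0, -0.05, 0, 0, 0, 0, -1], [0, 0, 0, 0, 0, 0, -1]]])

```text
time_s: 28.1
tcp_pos: [0.5277, -0.0113, 0.029]
ee_rot: [[-0.297, -0.955, 0.003], [-0.955, 0.297, 0.001], [-0.001, -0.003, -1.0]]
wrist_force: [2.2, 3.7, -0.1]
gripper_width: 0.296
```

```bash
python3 - <<'E'
from h import *
ins()
E
```

```text
F tool [-4.2 -1.   0.1] moment tool [ 0.669 -1.439 -0.186] d 61.38 grip 0.2962853265090345 z 0.029 t 28.1
```

Request:
move_arm(series=[[[0, -0.05, 0, 0, 0, 0, -1], [0, 0, 0, 0, 0, 0, -1]]])

```text
time_s: 28.35
tcp_pos: [0.5278, -0.0116, 0.0289]
ee_rot: [[-0.297, -0.955, 0.003], [-0.955, 0.297, 0.0], [-0.001, -0.002, -1.0]]
wrist_force: [3.9, 3.6, -0.3]
gripper_width: 0.298
```

Request:
move_arm(series=[[[0, -0.05, 0, 0, 0, 0, -1], [0, 0, 0, 0, 0, 0, -1]]])

```text
time_s: 28.6
tcp_pos: [0.528, -0.0118, 0.0288]
ee_rot: [[-0.298, -0.955, 0.002], [-0.955, 0.298, 0.0], [-0.001, -0.002, -1.0]]
wrist_force: [3.8, 2.6, -1.3]
gripper_width: 0.291
```

```bash
python3 - <<'E'
from h import *
ins()
t=avg("top",3)
g=cv2.cvtColor(t["im"],cv2.COLOR_BGR2GRAY).astype(int); print(g[201:208,198:206])
E
```

```text
F tool [-3.6 -2.9  1.3] moment tool [ 0.859 -1.302 -0.168] d 61.87 grip 0.2910655185127838 z 0.0288 t 28.6
[[ 86  89  89  89  88  89  89  88]
 [ 89  88  91  96  98  91  90  88]
 [ 89  90  98 116 122 100  89  88]
 [ 89  92 107 132 135 106  91  88]
 [ 88  94 114 134 129 100  87  87]
 [ 89  96 119 134 119  89  85  87]
 [ 89 101 125 135 109  84  86  87]]
```

Request:
move_arm(series=[[[0, -0.08, 0, 0, 0, 0, -1], [0, 0, 0, 0, 0, 0, -1]]])

```text
time_s: 29.0
tcp_pos: [0.5284, -0.0122, 0.0286]
ee_rot: [[-0.298, -0.955, 0.001], [-0.955, 0.298, 0.0], [-0.0, -0.001, -1.0]]
wrist_force: [4.0, 2.7, -1.2]
gripper_width: 0.295
```

Request:
move_arm(series=[[[0, -0.08, 0, 0, 0, 0, -1], [0, 0, 0, 0, 0, 0, -1]]])

```text
time_s: 29.25
tcp_pos: [0.5288, -0.0125, 0.0285]
ee_rot: [[-0.298, -0.955, 0.0], [-0.955, 0.298, -0.0], [0.0, -0.0, -1.0]]
wrist_force: [3.9, 1.9, -1.3]
gripper_width: 0.295
```

```bash
python3 - <<'E'
from h import *
ins()
t=avg("top",3)
g=cv2.cvtColor(t["im"],cv2.COLOR_BGR2GRAY).astype(int); print(g[201:208,198:206])
E
```

```text
F tool [-3.  -3.2  1.3] moment tool [ 0.933 -1.101 -0.212] d 62.76 grip 0.2947807496818368 z 0.0285 t 29.25
[[ 87  88  90  89  91  89  91  89]
 [ 88  89  91  94  96  93  90  88]
 [ 89  90  93 110 118 106  93  88]
 [ 89  88 102 125 134 116  93  87]
 [ 88  92 105 131 133 107  89  87]
 [ 88  95 112 132 126  97  84  86]
 [ 88  95 120 133 118  90  86  86]]
```

Request:
move_arm(series=[[[0, -0.08, 0, 0, 0, 0, -1], [0, 0, 0, 0, 0, 0, -1]]])

```text
time_s: 29.65
tcp_pos: [0.5291, -0.0127, 0.0284]
ee_rot: [[-0.298, -0.955, -0.0], [-0.955, 0.298, -0.0], [0.0, 0.0, -1.0]]
wrist_force: [2.7, 2.6, -1.3]
gripper_width: 0.298
```

Request:
move_arm(series=[[[0, -0.08, 0, 0, 0, 0, -1], [0, 0, 0, 0, 0, 0, -1]]])

```text
time_s: 29.9
tcp_pos: [0.5295, -0.0129, 0.0283]
ee_rot: [[-0.298, -0.955, -0.001], [-0.955, 0.298, -0.0], [0.0, 0.001, -1.0]]
wrist_force: [2.7, 3.7, 0.2]
gripper_width: 0.293
```

```bash
python3 - <<'E'
from h import *
ins()
t=avg("top",4)
crop(t,185,195,215,230,16,"pics/t33.png")
g=cv2.cvtColor(t["im"],cv2.COLOR_BGR2GRAY).astype(int); print(g[200:208,198:206])
E
```

```text
F tool [-4.4 -1.5 -0.2] moment tool [ 0.429 -1.099 -0.168] d 63.59 grip 0.293382396902997 z 0.0283 t 29.9
[[ 89  88  89  88  88  88  88  88]
 [ 88  88  90  89  92  91  91  87]
 [ 88  88  89  93  99  98  91  88]
 [ 89  88  92 101 113 109  94  88]
 [ 89  89  96 113 128 116  94  89]
 [ 88  90  99 123 131 109  89  87]
 [ 89  93 107 128 129 100  85  87]
 [ 89  95 117 132 122  94  85  87]]
```

View pics/t33.png

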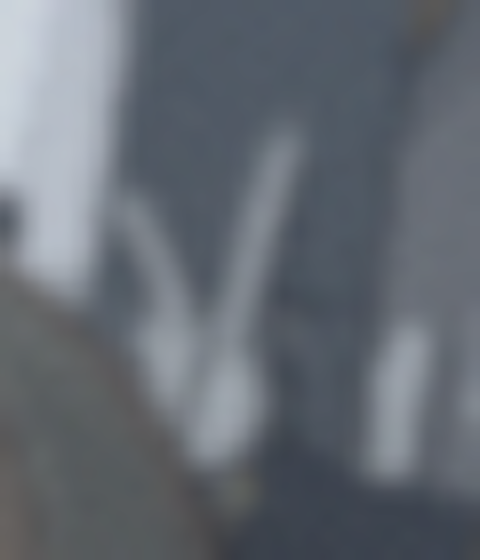

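Request:
move_arm(series=[[[0, -0.08, 0, 0, 0, 0, -1], [0, 0, 0, 0, 0, 0, -1]]])

```text
time_s: 30.35
tcp_pos: [0.5302, -0.0132, 0.0282]
ee_rot: [[-0.298, -0.955, -0.001], [-0.955, 0.298, -0.0], [0.001, 0.001, -1.0]]
wrist_force: [0.3, 4.0, -1.0]
gripper_width: 0.294
```

Request:
move_arm(series=[[[0, -0.08, 0, 0, 0, 0, -1], [0, 0, 0, 0, 0, 0, -1]]])

```text
time_s: 30.6
tcp_pos: [0.5308, -0.0134, 0.0282]
ee_rot: [[-0.298, -0.955, -0.002], [-0.955, 0.298, -0.0], [0.001, 0.002, -1.0]]
wrist_force: [0.2, 3.9, -0.9]
gripper_width: 0.298
```

```bash
python3 - <<'E'
from h import *
ins()
E
```

```text
F tool [-3.8  1.   0.9] moment tool [-0.452 -1.236 -0.165] d 64.97 grip 0.29779939377492554 z 0.0282 t 30.6
```

Request:
move_arm(series=[[[0, -0.08, 0, 0, 0, 0, -1], [0, 0, 0, 0, 0, 0, -1]]])

```text
time_s: 30.85
tcp_pos: [0.5309, -0.0135, 0.0281]
ee_rot: [[-0.298, -0.955, -0.003], [-0.955, 0.298, -0.0], [0.001, 0.003, -1.0]]
wrist_force: [-3.1, 6.2, -0.3]
gripper_width: 0.294
```

```bash
python3 - <<'E'
from h import *
ins()
t=avg("top",4);s=avg("scene",3)
crop(t,185,195,215,230,16,"pics/t34.png"); crop(s,212,210,312,290,7,"pics/s34.png")
g=cv2.cvtColor(t["im"],cv2.COLOR_BGR2GRAY).astype(int); print(g[200:208,198:206])
for p in [(202.3,201.5),(202.,202.5),(201.9,203.5)]:
    w=onz(t,p,.052)[:2]; print(p,1e3*(w-[.5709,-.0255])@np.array([.956,-.294]))
E
```

```text
F tool [-5.   4.8  0.4] moment tool [-1.033 -1.465 -0.172] d 65.09 grip 0.29431752064113254 z 0.0281 t 30.85
[[ 88  90  88  87  88  89  90  89]
 [ 88  88  90  90  94  95  89  89]
 [ 88  89  92  99 111 111  96  87]
 [ 87  88  93 109 126 123  98  88]
 [ 88  90  96 117 135 119  91  87]
 [ 88  90  99 125 137 112  86  87]
 [ 88  93 109 132 132 102  85  85]
 [ 88  98 121 141 125  94  85  87]]
(202.3, 201.5) 38.89058699828809
(202.0, 202.5) 36.7582169653621
(201.9, 203.5) 34.73701261827745
```

View pics/t34.png

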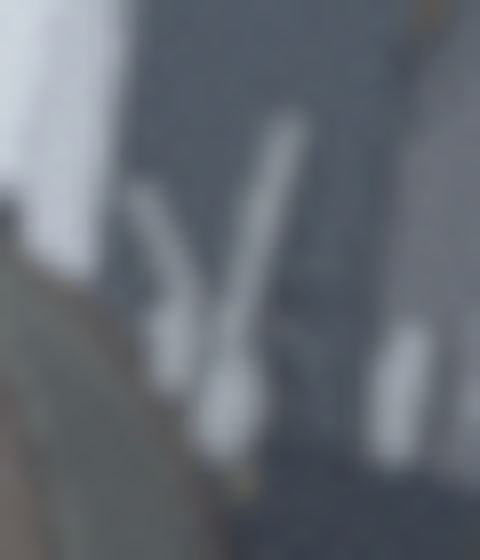

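View pics/s34.png

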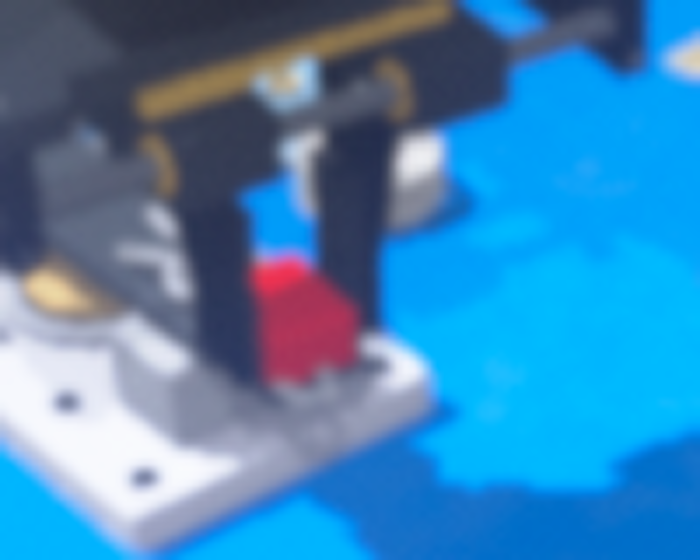

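The nose is on the stud: travel stopped at 65.1 mm as the push rose to about 5 N, and the wavy leg hugs the stud's left side. I'll ease the command back slightly, hold, let go and lift straight off.

Request:
move_arm(series=[[[0, 0.05, 0, 0, 0, 0, -1], [0, 0.02, 0, 0, 0, 0, -1]]])

```text
time_s: 31.45
tcp_pos: [0.5309, -0.0134, 0.0282]
ee_rot: [[-0.298, -0.955, -0.002], [-0.955, 0.298, -0.0], [0.001, 0.001, -1.0]]
wrist_force: [-0.9, 4.1, 0.0]
gripper_width: 0.298
```

```bash
python3 - <<'E'
from h import *
ins()
E
```

```text
F tool [-3.6  2.  -0. ] moment tool [-0.692 -1.131 -0.185] d 65.1 grip 0.29824516152112385 z 0.0282 t 31.45
```

Request:
move_arm(series=[[[0, 0, 0, 0, 0, 0, -0.3], [0, 0, 0, 0, 0, 0, -0.1], [0, 0, 0, 0, 0, 0, 0.2], [0, 0, 0, 0, 0, 0, 0.4], [0, 0, 0, 0, 0, 0, 0.4], [0, 0, 0, 0, 0, 0, 0.4]]])

```text
time_s: 32.2
tcp_pos: [0.5317, -0.0134, 0.0285]
ee_rot: [[-0.298, -0.955, -0.0], [-0.955, 0.298, -0.0], [0.0, -0.0, -1.0]]
wrist_force: [-0.4, 0.1, -0.2]
gripper_width: 0.689
```

```bash
python3 - <<'E'
from h import *
ins()
t=avg("top",4);s=avg("scene",3)
crop(t,185,195,215,230,16,"pics/t35.png"); crop(s,212,210,312,290,7,"pics/s35.png")
E
```

```text
F tool [-0.   0.4  0.2] moment tool [-0.035  0.044  0.008] d 65.81 grip 0.6886801358032388 z 0.0285 t 32.2
```

View pics/t35.png

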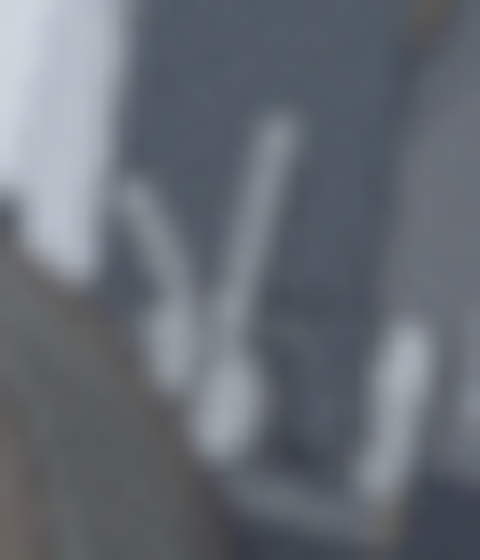

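View pics/s35.png

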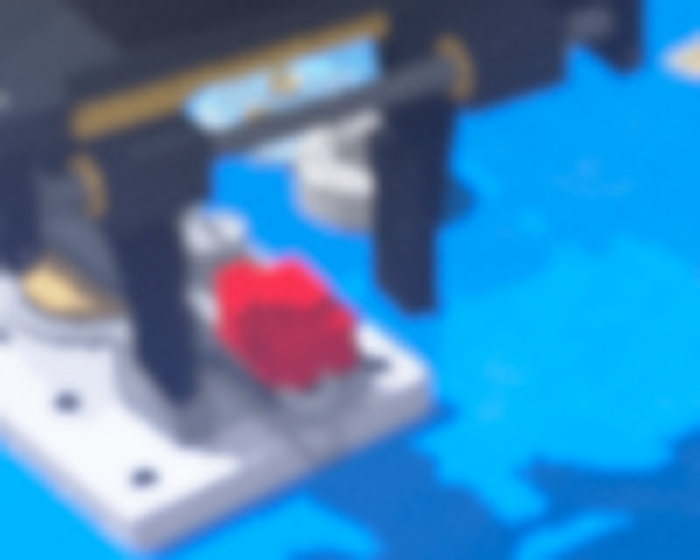

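Request:
move_arm(series=[[[0, 0, -0.5, 0, 0, 0, 0.4], [0, 0, -1.5, 0, 0, 0, 0.4], [0, 0, -2.5, 0, 0, 0, 0.4], [0, 0, -3, 0, 0, 0, 0.4], [0, 0, -3, 0, 0, 0, 0.4], [0, 0, -3, 0, 0, 0, 0.4], [3, 3, 0, 0, 0, 0, 0.4], [4, 3, 0, 0, 0, 0, 0.4], [4, 3, 0, 0, 0, 0, 0.4], [4, 3, 0, 0, 0, 0, 0.4], [4, 0, 0, 0, 0, 0, 0.4], [0, 0, 0, 0, 0, 0, 0.4]]])

```text
time_s: 34.05
tcp_pos: [0.3597, -0.1605, 0.1647]
ee_rot: [[-0.301, -0.954, 0.002], [-0.954, 0.301, -0.0], [-0.0, -0.002, -1.0]]
wrist_force: [0.0, 0.4, -0.1]
gripper_width: 0.699
```

```bash
python3 - <<'E'
from h import *
ins()
t=avg("top",6);s=avg("scene",6)
crop(t,155,145,285,265,6,"pics/t36.png"); crop(s,182,205,282,285,7,"pics/s36.png")
g=cv2.cvtColor(t["im"],cv2.COLOR_BGR2GRAY).astype(float)
# nose front face / tip
h=cv2.cvtColor(t["im"],cv2.COLOR_BGR2HSV); red=(((h[...,0]<10)|(h[...,0]>165))&(h[...,1]>90)).astype(np.uint8); red[:,:170]=0;red[:,230:]=0;red[:200]=0;red[265:]=0
ys,xs=np.nonzero(red); print(len(xs),xs.min(),xs.max(),ys.min(),ys.max())
if len(xs):
    c=onz(t,(xs.mean(),ys.mean()),.068)[:2]; print("red centroid",c,1e3*(c-[.5709,-.0255])@np.array([.956,-.294]),1e3*(c-[.5709,-.0255])@np.array([.294,.956]))
E
```

```text
F tool [-0.4  0.1  0.1] moment tool [-0.021  0.018  0.004] d -54.7 grip 0.6987252176504715 z 0.1647 t 34.05
238 185 200 225 247
red centroid [ 0.53663518 -0.01781664] -35.01607131448525 -2.728563176200197
```

View pics/t36.png

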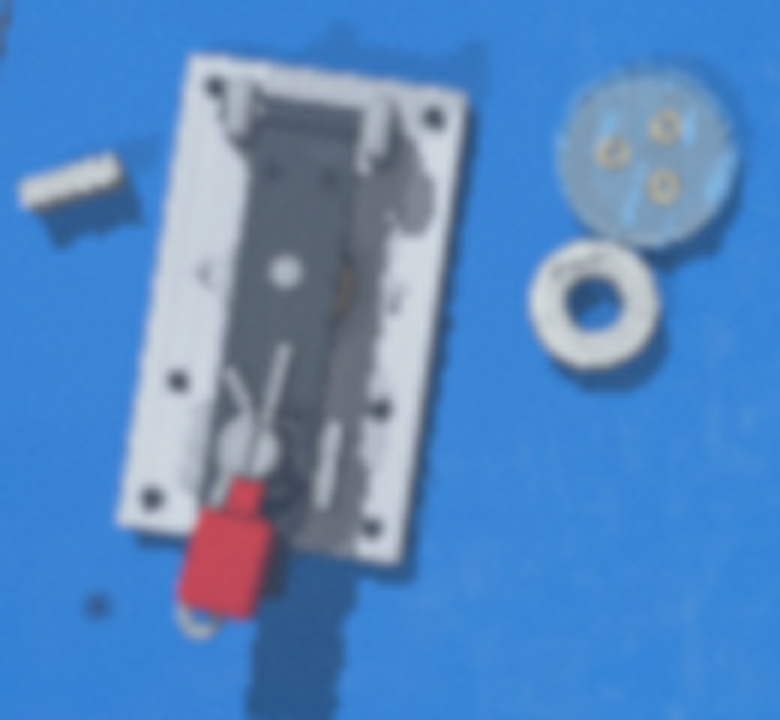

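View pics/s36.png

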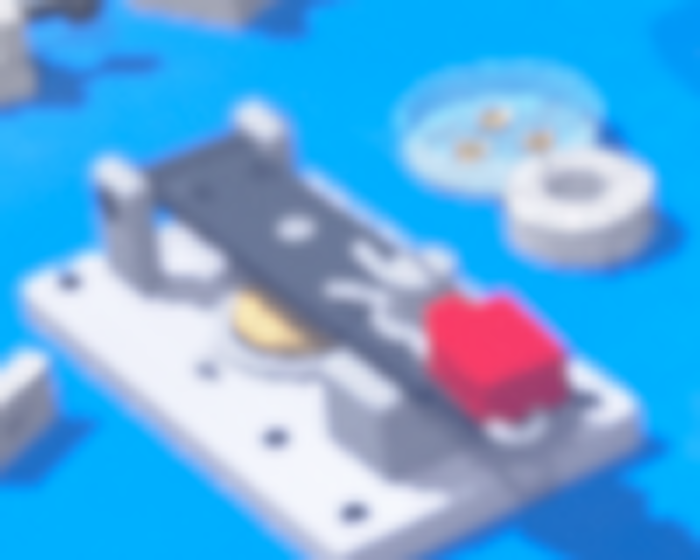

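The top view shows the gate shut and the clip's nose on the stud at (196,225). The straight leg shows beyond the stud up to (203,203), with the wavy leg closed along its left side. The red centroid lies 35.0 mm from the stud's axis, against 36 mm expected at home. The bystanders are unmoved and the arm is clear, so I'm handing in.

```bash
python3 - <<'E'
from h import *
print(r.finish_job())
E
```

```text
the job is handed in; nothing more can be done
None
```

I shut the gate, put the red R-clip through the stud's cross hole until it sat home, let go of it and handed the job in. The hand-in gave no verdict, so what follows rests on my own checks.

- **Gate:** I swung it down with the closed fingers until it stood firm on the block at about 14 N. The last pictures show it level.
- **Hole direction:** The screwdriver slot pointed at -16.7° to -17.3° in world, about 8° off the fixture's x, and I fed the leg in at -17.3°.
- **Insertion:** The resistance at the wrist peaked near 7 N along the leg, with about 6 N sideways while the wavy leg rode over the stud. The travel then stopped as the push rose to about 5 N, so the nose was on the stud.
- **Last pictures:** The nose is on the stud and the wavy leg has closed behind it. The red grip's centroid is 35.0 mm from the stud's axis, against 36 mm expected when home. The leg's tip read about 37 mm past the axis in the last measurement before letting go, against 36 mm. Both are within the cameras' accuracy.
- **Surroundings:** The ring gauge, glass dish and gauge block look unmoved, and the arm is clear with about 0 N on the wrist.

**Disagreement found:** the finger ends sat 25 mm above the reported TCP, both in the pictures and by touch on the tab. I worked from that measured offset, so I set the clip's height at the hole from where I had gripped it on the desk.

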